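# Fetch the test plate from its keeper and hold it up to the loupe

## Robot

A 6-joint arm with a two-finger parallel gripper is mounted at the origin on the work surface. World frame = base frame: x ahead of the robot, y to its left, z up, the work surface at z = 0. Lengths are in m, angles in degrees, forces in N, time in s.
With the tool pointing down it reaches from about 0.4 to 0.825 m from the base axis. Payload 7 kg.
Tool frame: the origin (TCP) lies where the fingers leave the gripper's body, on its centre line; the fingertips stand 73 mm ahead of it and the grasp point (between the pads) lies 54 mm ahead of it; z points along the fingers, y is the direction in which the jaws open and shut (so a half turn about z gives the same grasp; the last joint's range is limited). The gripper opens to 85 mm and grips with 20 to 120 N. Pads are 22 mm wide; open, the fingers measure 114 mm over their backs; the gripper's body (76 mm by 85 mm) begins 54 mm behind the grasp point. The pads swing forward as they close: fully open they stand 13 mm farther back than shut.
Start: joints at [84.803, 20.546, 0.682, 0, -70.136, -16.507], TCP at [0.25, 0.627, 0.304] pointing down, gripper open.
Joint ranges: [-176.03, 176.03], [-82.01, 121.73], [-58.28, 71.71], [-173.87, 95.51], [-174.79, -0.11], [-173.66, 173.66]. Speed limits (degrees/s): [136.94, 136.94, 172.46, 180, 180, 180].

## Interface

Orientations are given as [roll, pitch, yaw] about the fixed x, y, z axes, in that order (R = Rz(yaw) Ry(pitch) Rx(roll)).
In Python, from bench import sense, grab_frame, finish_job gives the robot as it stands.
- The arm moves only by the tool carry_out, never from a script. Its argument "series" is a list of rows, each an object with "xyz": the shift along the tool's x, y, z in mm, a list of three; "twist": the turn, a rotation vector about the tool's x, y, z in degrees, a list of three; "hand": the opening, from 0 (shut) to 1 (fully open). A call has 1 to 5 rows; each row is the pose to reach, as a shift and turn from the pose commanded when the call began, along the tool's axes at that moment; what a row does not reach only later rows make up. A row lasts 1/12 s, in which the tool goes at most 41.7 mm and 7.16 degrees, less where a joint would pass 70% of its speed; a pose out of reach is approached as far as the arm can. A call with a gripper value outside its range is refused whole. The fingers move at their own pace and stop on an object; "grip_force" is the grip in N (left out, the last holds). Time passes only in rows, so rows that repeat a pose let the fingers close. It gives the time, the measured TCP pose, the force and the opening at its end, in the units of the state.
- sense(): the state, without advancing time (a new reading comes with each control period).
- grab_frame(name): name is "scene" or "top"; returns a dict with "image" (480x640x3 uint8, red, green, blue), "intrinsics" (3x3 intrinsics, pixels), "dist_coeffs" ([k1, k2, p1, p2, k3] as OpenCV has them; the pictures are not rectified), "extrinsics" (4x4, takes a point from camera to world coordinates). Camera axes: x right, y down, z forward; pixel columns grow to the right and rows downward; lengths in m; the calibration is good to about 2 mm. A picture is of the moment at which its call begins. There is no depth.
- finish_job(): hands the job in, once; it reports no verdict.
The state is a dict: "time": time; "joint_positions": joint angles; "qd": joint speeds; "tau": joint torques, N m; "ee_pos": TCP position; "ee_rot": TCP orientation; "force": force on the tool from outside, world axes, zero at the start; "moment": the same for the moment, N m; "finger_gap": opening from 0.0 (shut) to 1.0 (fully open).
Only numpy, scipy, OpenCV 4.12 (cv2) and the standard library are available. Lean on these libraries where they do the work, as an engineer would, in place of code of your own. Each camera call takes 0.05 s, during which the arm holds its last target.

## Task

Press the small recessed button of the keeper box with the stylus so that its flap springs ajar, and stand the stylus back in the hole of its holder. Then swing the flap up until it stands open by itself, upright or leaning back, and draw the test plate out of its slot by the stem. Finish while still holding the plate in the gripper, at rest, stem up, about 60 mm in front of the loupe lens on the side facing the robot, centred on the lens with its broad face square to it and not touching the loupe; leave the other things on the shelf where they are.

Things in the scene. Friction and masses are not known exactly. Their poses are not given: they have to be found in the camera images.
- stylus_grip (a point): knurled grip zone of the loose steel stylus, a round rod 12 mm across and 150 mm long, about 60 g, standing point down in the holder. On the rod's axis, 110 mm above its point, 40 mm below its upper end; at the start about 120 mm above the shelf. Grip it here. z runs up along the rod. It may lean up to 0.1 rad in its hole.
- stylus_tip (a point): the stylus's point, on its axis: a flat 4 mm end that widens conically to the full 12 mm over the last 12 mm.
- holder: black block 60 x 60 x 50 mm, fixed to the shelf, to the left or right of the keeper (the loupe is on the other side). An upright round hole in its middle, 14 mm across, 40 mm deep (floor 10 mm above the shelf), its mouth 50 mm up and chamfered by 3 mm. Origin: centre of the underside, on the hole's axis.
- keeper: grey metal keeper box, fixed to the shelf. Origin: centre of the box part's underside; +x points away from the robot (yaw within 0.3 rad), z up. Box part 122 (x) x 120 (y) x 78 mm, walls 5 mm, the flap on top. In front of it a deck 42 mm high reaches to x = -110 mm, with the button's well at x = -90, y = +42 mm and a steel catch, 91 mm high, at x = -67, y = 42 mm.
- keeper_slot (a point): middle of the floor, 10 mm above the shelf, of the upright slot in the keeper that holds the test plate: 11 mm (x) by 43 mm (y), between black rails 22 mm high, 10 mm in front of the middle of the box. Axes as for keeper. The box inside is 112 x 110 mm.
- release (a joint): travel of the recessed spring button, straight down: 0 up, 0.005 m fully pressed (about 3.5 N). From about 0.003 m the steel catch draws back and lets go of the flap. It springs back when let go.
- release_top (a point): centre of the button's flat round top, 12 mm across, in a well 16 mm square; at rest 33 mm above the shelf and 9 mm below the deck's top. Only a slim tool fits into the well.
- flap (a joint): angle of the keeper's flap, rad: 0 shut and caught, about 0.2 once the catch lets go (a spring pin kicks it ajar), 1.57 upright, 1.9 its stop, leaning back from the robot. The hinge is stiff: the flap stays wherever it is left; moving it takes about 1 to 1.5 N at its tab.
- flap_hinge (a point): point on the hinge axis at the middle of the flap's rear edge, 80 mm above the shelf (the flap's lower face). The axis lies along this frame's y. The frame turns with the flap: -x points from the hinge along the flap to its tab, z out of its upper face.
- flap_tab (a point): grip point mid-thickness in the flap's pull tab. The flap is an aluminium plate 122 x 112 x 6 mm; its tab, 18 mm wide (y), 6 mm thick, 46 mm long, runs on from the front edge towards the robot. 154 mm from the hinge axis, 32 mm beyond the front edge; shut, 83 mm above the shelf. Pinch it from above across its 18 mm; it can pivot between the pads. Frame as flap_hinge.
- target_stem (a point): centre of the stem of the loose aluminium test plate (about 50 g), at first hidden under the flap. The stem, 12 (x) x 16 (y) x 28 mm (z), stands on the plate; grip it across its 12 mm, closing along x. In the slot it is 58 mm above the shelf, about 45 mm from the front wall and 65 mm from the rear. z points up the stem, x is square to the broad faces.
- target_face (a point): centre of the plate proper, 31 mm below the stem's centre: 8 mm thick (x) x 40 mm wide (y) x 34 mm tall, three round dark marks on each broad face. Axes as for target_stem. This is the point to be centred on the lens.
- loupe_lens (a point): centre of the upright round lens (70 mm over its rim) of the matte black loupe stand fixed to the shelf; 170 mm above the shelf. The optical axis is this frame's x, level; -x points out of the lens towards the robot's side (yaw within 0.35 rad). The foot is 90 mm across, 14 mm high, centred 40 mm behind the lens; the whole stand is behind the lens and below 0.21 m.
- loupe: the loupe stand: origin on the shelf 30 mm behind the lens (towards +x of the lens frame), axes parallel to loupe_lens.
- turntable: bystander: aluminium turntable, 110 mm across, 28 mm high, knurled rim. Origin: centre of the underside.
- parts_box: bystander: open blue plastic parts box of capacitors, 100 x 130 x 35 mm. Origin: centre of the underside.
- heat_sink: bystander: finned copper heat sink block, 45 x 45 x 30 mm. Origin: centre of the underside.
- board_a: bystander: finished green sensor board, 50 x 70 mm, 13 mm high. Origin: centre of the underside.
- board_b: bystander: a second board like board_a.
- spool: bystander: solder spool, 60 mm across, 44 mm high. Origin: centre of the underside.
There are look-alikes about, which are no part of the job. Of the things that look like the holder, the largest one is meant.

How it is judged (in metres and radians):
On the way, in this order (a step that is already met when the one before it is completed fails the run):
1. the stylus presses the recessed button down at least 3.5 mm (value of joint release above 0.0035 m and contact force between stylus and release above 0.5 N), for 0.05 s.
2. the stylus stands in the holder's hole again, point at the bottom (horizontal distance between stylus_tip and holder below 0.008 m and height (world z) of stylus_tip below 0.017 m and angle between stylus_grip's own z axis and vertical below 0.2 rad), for 0.2 s.
3. the flap is swung up to 1.3 rad or more (value of joint flap above 1.3 rad), for 0.2 s.
4. the plate is drawn up clear of the keeper, held by the fingers (height (world z) of target_face above 0.11 m and contact force between the fingers and target above 1 N), for 0.1 s.
At the end, for the whole second after the job is handed in: Plate gripped, still, stem up; its face centre 45-75 mm before the lens, within 15 mm of its axis, tilt and squareness within 0.25 rad; nothing touches the loupe; flap at 1.3 rad or more; stylus in the holder, point within 8 mm of the axis and 7 mm of the floor, lean under 0.2 rad (all of step 2 and x of target_face in the frame of loupe_lens between -0.075 and -0.045 m and y of target_face in the frame of loupe_lens between -0.015 and 0.015 m and z of target_face in the frame of loupe_lens between -0.015 and 0.015 m and angle between the x axis of target_face and the x axis of loupe_lens, either way round below 0.25 rad and angle between target_face's own z axis and vertical below 0.25 rad and contact force between the fingers and target above 1 N and contact force between each of target, the arm, the fingers and loupe below 0.1 N and linear speed of target below 0.03 m/s and value of joint flap above 1.3 rad); the arm keeps its last pose, push and grip.
It fails at once if a bystander is shifted by more than 30 mm (distance of any of turntable, parts_box, heat_sink, board_a, board_b, spool from where it was at the start of the episode above 0.03 m).
It fails at once if the plate or the robot strikes the loupe (contact force between any of target, the fingers, the arm and loupe above 3 N).
It also fails if it takes over 72 s, if anything falls off the work surface, if the arm or the gripper's body presses on something with over 40 N, if the wrist force passes 120 N, or if a joint passes its speed limit or range.

## Working session

There is one attempt and no reset: what is moved stays moved. The work goes in short steps, Python scripts to look and compute and a tool call to move; the robot and the scene stay as the last step left them, time stands still between calls to the robot, and variables do not carry over. Pictures are saved under pics/ and viewed, and the job is handed in when it is done.

Besides the shell and the picture viewer there is one more tool, called after "Request:" as a command line: name --argument value ..., lists and objects as JSON in quotes. carry_out: Moves the arm, as the interface text tells. Its arguments: {"type":"object","properties":{"series":{"type":"array","items":{"type":"object","properties":{"xyz":{"type":"array","items":{"type":"number"}},"twist":{"type":"array","items":{"type":"number"}},"hand":{"type":"number"}}}},"grip_force":{"type":"number"}},"required":["series"]}

```bash
mkdir -p pics; ls
python3 - <<'E'
from bench import sense, grab_frame
import cv2
print(sense())
for n in("scene","top"):
    f=grab_frame(n); cv2.imwrite(f"pics/{n}0.png",f["image"][:,:,::-1]); print(n,f["intrinsics"],f["dist_coeffs"],f["extrinsics"])
E
```

```text
pics
{'time': 0.0, 'joint_positions': array([ 8.48038960e+01,  2.05919727e+01,  6.34700278e-01, -2.09268395e-02,
       -7.01338343e+01, -1.65081816e+01]), 'qd': array([ 0.02871745,  0.08719993, -0.04375371, -0.04421972,  0.00352429,
        0.06551059]), 'tau': array([ 1.66290803e-03, -5.83322346e+01,  2.93394703e+01,  6.93616882e+00,
       -6.20790815e-03,  1.29818383e-05]), 'ee_pos': array([0.2494905 , 0.62682745, 0.302962  ]), 'ee_rot': array([ 1.79907058e+02, -7.02919057e-03, -2.17114070e+01]), 'force': array([-0.48997683,  0.32539758,  0.72530949]), 'moment': array([-0.00154894,  0.01556874,  0.00466801]), 'finger_gap': 1.001388194471068}
scene [[508.63651312   0.         314.90936506]
 [  0.         508.63651312 247.51975515]
 [  0.           0.           1.        ]] [-0.11870726  0.          0.          0.          0.        ] [[ 0.68089167  0.49426193 -0.54045507  1.06993146]
 [ 0.73237331 -0.46351785  0.49877904 -0.52363792]
 [-0.00398308 -0.73542936 -0.67758969  0.7672128 ]
 [ 0.          0.          0.          1.        ]]
top [[488.19397434   0.         322.34717382]
 [  0.         488.19397434 237.12981119]
 [  0.           0.           1.        ]] [-0.07681584  0.          0.          0.          0.        ] [[ 0.00377643 -0.98444962  0.17562652  0.40049831]
 [-0.99999152 -0.00342944  0.0022792  -0.03587074]
 [-0.00164146 -0.17563364 -0.98445423  1.09766412]
 [ 0.          0.          0.          1.        ]]
```

View pics/scene0.png

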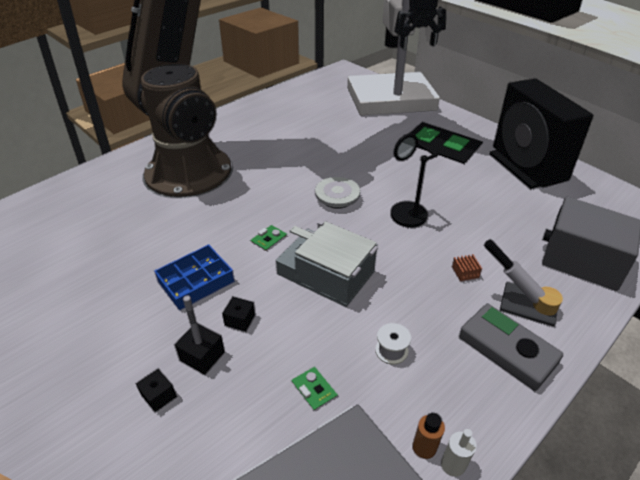

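View pics/top0.png

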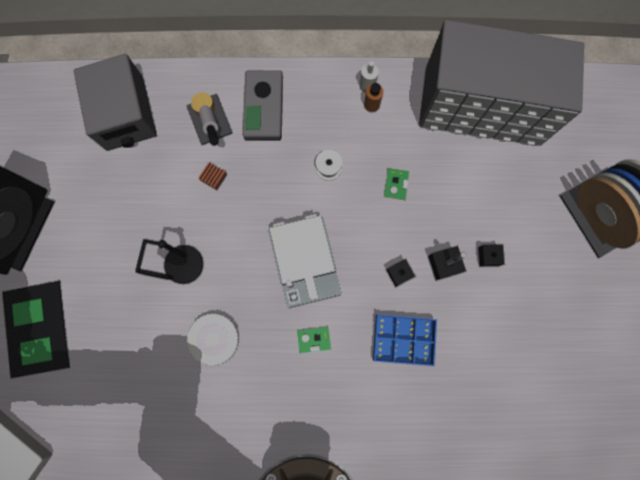

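Run:
```python
import cv2,numpy as np
t=cv2.imread("pics/top0.png");s=cv2.imread("pics/scene0.png")
a=cv2.resize(t[215:365,120:250],None,fx=4,fy=4,interpolation=cv2.INTER_CUBIC)
a=a[:, :]
b=cv2.resize(s[110:240,370:500],None,fx=2,fy=2,interpolation=cv2.INTER_CUBIC)
cv2.imwrite("pics/loupe_t.png",a);
cv2.imwrite("pics/loupe_s.png",cv2.resize(s[110:240,370:500],None,fx=4,fy=4,interpolation=cv2.INTER_CUBIC))
cv2.imwrite("pics/keep_t.png",cv2.resize(t[205:315,255:355],None,fx=5,fy=5,interpolation=cv2.INTER_CUBIC))
cv2.imwrite("pics/keep_s.png",cv2.resize(s[215:310,265:390],None,fx=6,fy=6,interpolation=cv2.INTER_CUBIC))
cv2.imwrite("pics/hold_t.png",cv2.resize(t[230:300,380:515],None,fx=5,fy=5,interpolation=cv2.INTER_CUBIC))
cv2.imwrite("pics/hold_s.png",cv2.resize(s[285:415,130:265],None,fx=4,fy=4,interpolation=cv2.INTER_CUBIC))
```

```text
(no output)
```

View pics/loupe_t.png

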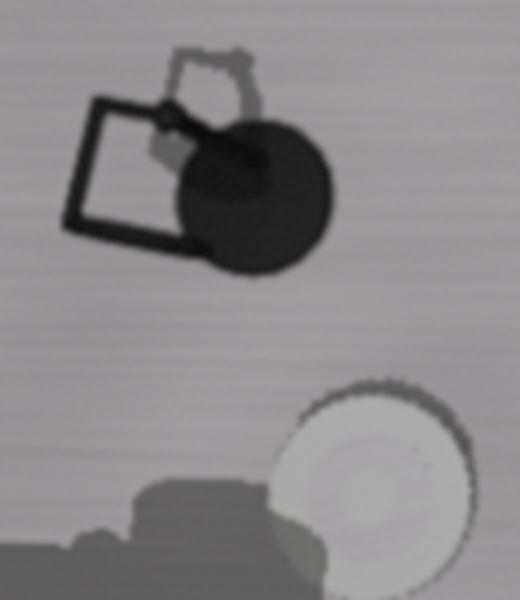

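View pics/loupe_s.png

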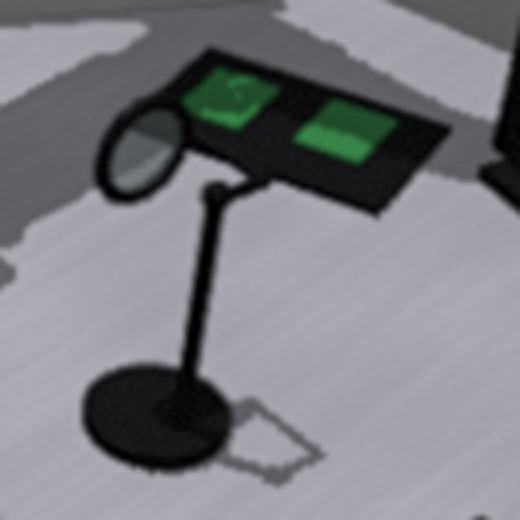

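View pics/keep_t.png

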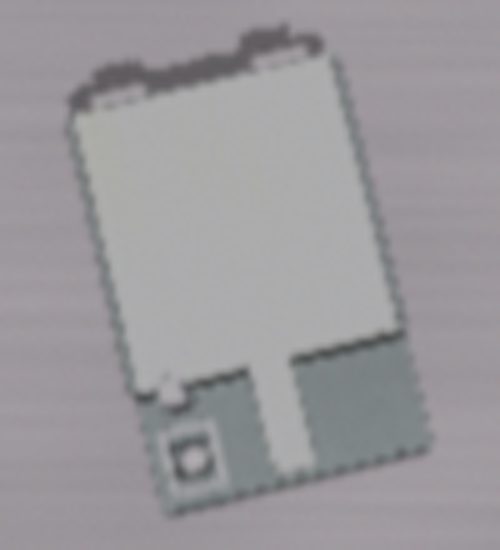

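View pics/keep_s.png

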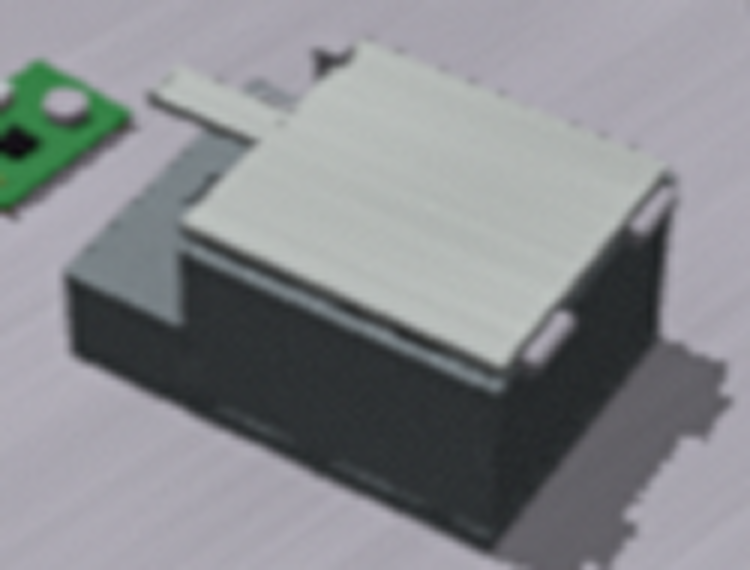

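View pics/hold_t.png

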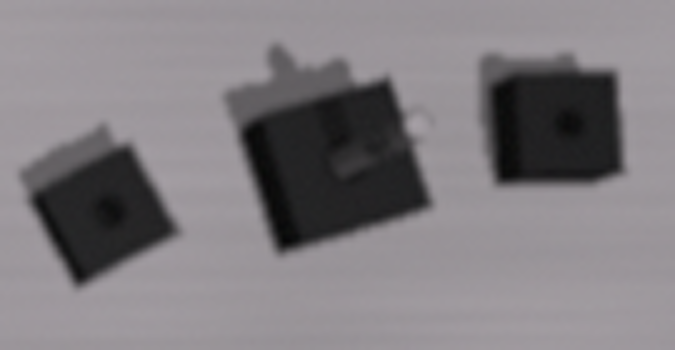

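View pics/hold_s.png

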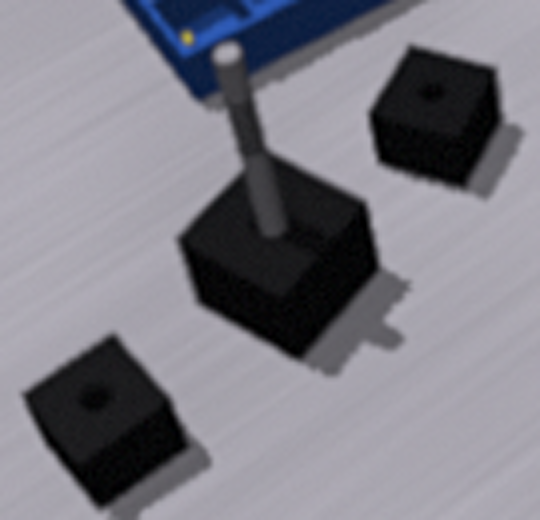

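```bash
cat > h.py <<'E'
import numpy as np,cv2
from bench import sense, grab_frame
def cam(n,save=None):
    f=grab_frame(n)
    if save: cv2.imwrite(f"pics/{save}.png",f["image"][:,:,::-1])
    return f
def rays(f,uv):
    u=cv2.undistortPoints(np.array(uv,float).reshape(-1,1,2),f["intrinsics"],np.array(f["dist_coeffs"])).reshape(-1,2)
    E=f["extrinsics"]; d=np.c_[u,np.ones(len(u))]@E[:3,:3].T
    return E[:3,3],d/np.linalg.norm(d,axis=1)[:,None]
def plane(f,uv,z):
    o,d=rays(f,uv); return o+d*((z-o[2])/d[:,2])[:,None]
def tri(f1,uv1,f2,uv2):
    o1,d1=rays(f1,uv1);o2,d2=rays(f2,uv2);out=[]
    for a,b in zip(d1,d2):
        t=np.linalg.lstsq(np.c_[a,-b],o2-o1,rcond=None)[0]
        p,q=o1+a*t[0],o2+b*t[1]; out.append(np.r_[(p+q)/2,np.linalg.norm(p-q)])
    return np.array(out)
def proj(f,P):
    W=np.linalg.inv(f["extrinsics"]); 
    return cv2.projectPoints(np.array(P,float).reshape(-1,1,3),cv2.Rodrigues(W[:3,:3])[0],W[:3,3],f["intrinsics"],np.array(f["dist_coeffs"]))[0].reshape(-1,2)
def crop(f,x0,y0,x1,y1,k,name,gamma=1.0):
    im=f["image"][y0:y1,x0:x1,::-1]
    im=(255*(im/255.)**gamma).astype(np.uint8)
    cv2.imwrite(f"pics/{name}.png",cv2.resize(im,None,fx=k,fy=k,interpolation=cv2.INTER_CUBIC))
E
python3 - <<'E'
from h import *
np.set_printoptions(precision=4,suppress=True)
t=cam("top");s=cam("scene")
crop(t,425,235,475,285,10,"ht",.35);crop(s,170,290,230,375,7,"hs",.35)
# loupe foot at top z=.014
m=cv2.inRange(t["image"][230:300,150:215],(0,0,0),(45,45,45))
print("foot",plane(t,[(183.7,264.2)],.014))
lt=[(120+70/4,215+225/4),(120+208/4,215+248/4),(120+139.5/4,215+236.5/4)]
print(plane(t,lt,.17))
print(tri(t,[lt[2]],s,[(370+142/4,110+152/4)]))
# keeper flap corners
kt=np.array([(73,118),(333,62),(405,333),(137,397)])/5+(255,205)
print("flap",plane(t,kt,.086))
ks=np.array([(363,45),(672,172),(510,370),(183,222)])/6+(265,215)
print(plane(s,ks,.086))
kd=np.array([(168,515),(430,452)])/5+(255,205); print("deck",plane(t,kd,.042))
print("button",plane(t,[(255+194/5,205+459/5)],.033))
print("tab end",plane(t,np.array([(278,470),(310,465)])/5+(255,205),.086))
E
```

```text
foot [[0.5309 0.2781 0.014 ]]
[[0.4979 0.3228 0.17  ]
 [0.4873 0.2544 0.17  ]
 [0.4926 0.2882 0.17  ]]
[[0.4918 0.2875 0.169  0.0025]]
flap [[ 0.5989  0.078   0.086 ]
 [ 0.6235 -0.0318  0.086 ]
 [ 0.5083 -0.0622  0.086 ]
 [ 0.4812  0.0489  0.086 ]]
[[ 0.4852  0.0465  0.086 ]
 [ 0.603   0.0759  0.086 ]
 [ 0.6299 -0.0291  0.086 ]
 [ 0.5101 -0.0587  0.086 ]]
deck [[ 0.4341  0.0384  0.042 ]
 [ 0.4615 -0.0741  0.042 ]]
button [[0.4586 0.0281 0.033 ]]
tab end [[ 0.4514 -0.0098  0.086 ]
 [ 0.4535 -0.023   0.086 ]]
```

View pics/ht.png

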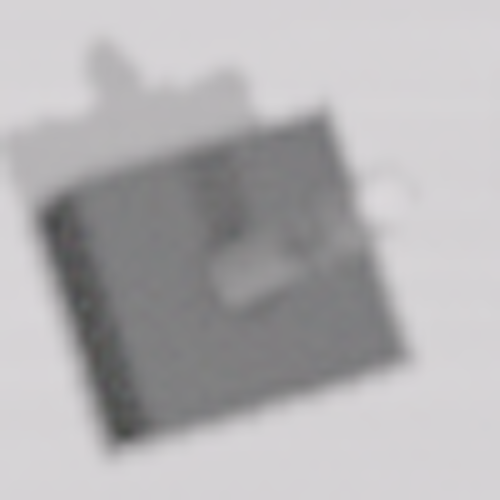

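View pics/hs.png

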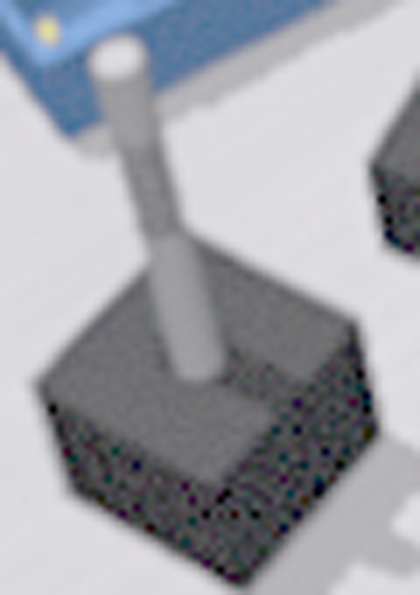

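Run:
```python
from h import *
np.set_printoptions(precision=4,suppress=True)
t=cam("top");s=cam("scene")
c=np.array([(80,186),(325,113),(408,360),(142,437)])/10+(425,235)
P=plane(t,c,.05);print("holder top",P,P.mean(0),np.linalg.norm(P-np.roll(P,1,0),axis=1))
c2=np.array([(38,383),(355,322),(213,487)])/7+(170,290)
Q=plane(s,c2,.05);print("scene",Q,(Q[0]+Q[1])/2)
print("rodtop",tri(t,[(425+38.8,235+19.8)],s,[(170+118/7,290+62/7)]))
T=plane(t,[(463.8,254.8)],.16);S=plane(s,[(170+118/7,290+62/7)],.16);print(T,S)
```

```text
holder top [[ 0.5519 -0.2742  0.05  ]
 [ 0.5681 -0.3288  0.05  ]
 [ 0.5139 -0.3446  0.05  ]
 [ 0.4972 -0.2858  0.05  ]] [ 0.5328 -0.3084  0.05  ] [0.0559 0.0569 0.0564 0.0611]
scene [[ 0.5147 -0.3438  0.05  ]
 [ 0.5529 -0.2737  0.05  ]
 [ 0.5705 -0.3286  0.05  ]] [ 0.5338 -0.3087  0.05  ]
rodtop [[ 0.5339 -0.3094  0.16    0.0008]]
[[ 0.5337 -0.3097  0.16  ]] [[ 0.5341 -0.3091  0.16  ]]
```

```bash
cat >> h.py <<'E'
from scipy.spatial.transform import Rotation as Ro
def pose():
    q=sense(); return np.array(q["ee_pos"]),Ro.from_euler("xyz",q["ee_rot"],degrees=True),q
def go(p,yaw=None,pitch=0,R=None):
    """shift mm and twist deg in tool axes to bring TCP to p, tool down with given yaw"""
    c,Rc,q=pose()
    if R is None: R=Ro.from_euler("xyz",[180,pitch,yaw],degrees=True)
    d=Rc.inv().apply(np.array(p)-c)*1000; w=(Rc.inv()*R).as_rotvec(degrees=True)
    print("t",round(q["time"],2),"xyz",d.round(1),"twist",w.round(2),"dist",np.linalg.norm(d).round(1),np.linalg.norm(w).round(1))
E
python3 -c "
from h import *
go([.5335,-.309,.29],-76)"
```

```text
t 0.3 xyz [609.9 764.7  14.1] twist [ 3.00e-02 -2.00e-02  5.43e+01] dist 978.2 54.3
```

Request:
carry_out --series '[{"xyz": [610, 765, 14], "twist": [0, 0, 54.3], "hand": 1}, {"xyz": [610, 765, 14], "twist": [0, 0, 54.3], "hand": 1}, {"xyz": [610, 765, 14], "twist": [0, 0, 54.3], "hand": 1}, {"xyz": [610, 765, 14], "twist": [0, 0, 54.3], "hand": 1}, {"xyz": [610, 765, 14], "twist": [0, 0, 54.3], "hand": 1}]'

```text
time: 0.72
ee_pos: [0.3102, 0.4258, 0.3008]
ee_rot: [-180.0, -0.0, -57.8]
force: [1.5, -0.1, -0.0]
finger_gap: 1.0
```

```bash
python3 -c "
from h import *
go([.5335,-.309,.29],-76)"
```

```text
t 0.72 xyz [740.9 202.1  10.8] twist [-0.   -0.   18.16] dist 768.0 18.2
```

Request:
carry_out --series '[{"xyz": [741, 202, 11], "twist": [0, 0, 18.2], "hand": 0.5}, {"xyz": [741, 202, 11], "twist": [0, 0, 18.2], "hand": 0.5}, {"xyz": [741, 202, 11], "twist": [0, 0, 18.2], "hand": 0.5}, {"xyz": [741, 202, 11], "twist": [0, 0, 18.2], "hand": 0.5}, {"xyz": [741, 202, 11], "twist": [0, 0, 18.2], "hand": 0.5}]'

```text
time: 1.13
ee_pos: [0.3718, 0.2268, 0.2982]
ee_rot: [-180.0, 0.0, -75.7]
force: [1.6, 1.1, -0.4]
finger_gap: 0.501
```

```bash
python3 -c "
from h import *
go([.5335,-.309,.29],-76)"
```

```text
t 1.13 xyz [559.2 -24.5   7.9] twist [-0.04  0.04  0.29] dist 559.8 0.3
```

Request:
carry_out --series '[{"xyz": [559, -25, 8], "twist": [0, 0, 0.3], "hand": 0.5}, {"xyz": [559, -25, 8], "twist": [0, 0, 0.3], "hand": 0.5}, {"xyz": [559, -25, 8], "twist": [0, 0, 0.3], "hand": 0.5}, {"xyz": [559, -25, 8], "twist": [0, 0, 0.3], "hand": 0.5}, {"xyz": [559, -25, 8], "twist": [0, 0, 0.3], "hand": 0.5}]'

```text
time: 1.55
ee_pos: [0.4321, 0.0274, 0.2955]
ee_rot: [-179.9, 0.0, -76.0]
force: [1.0, 0.2, 0.5]
finger_gap: 0.5
```

```bash
python3 -c "
from h import *
go([.5335,-.309,.29],-76)"
```

```text
t 1.55 xyz [351.  -16.9   5.4] twist [-0.09  0.02  0.02] dist 351.4 0.1
```

Request:
carry_out --series '[{"xyz": [351, -17, 5], "twist": [0, 0, 0], "hand": 0.5}, {"xyz": [351, -17, 5], "twist": [0, 0, 0], "hand": 0.5}, {"xyz": [351, -17, 5], "twist": [0, 0, 0], "hand": 0.5}, {"xyz": [351, -17, 5], "twist": [0, 0, 0], "hand": 0.5}, {"xyz": [351, -17, 5], "twist": [0, 0, 0], "hand": 0.5}]'

```text
time: 1.97
ee_pos: [0.4923, -0.1723, 0.2923]
ee_rot: [-180.0, -0.0, -76.0]
force: [0.9, 1.0, 1.1]
finger_gap: 0.497
```

```bash
python3 -c "
from h import *
go([.5335,-.309,.29],-76)"
```

```text
t 1.97 xyz [142.6  -6.9   2.3] twist [-0.05 -0.01 -0.02] dist 142.7 0.1
```

Request:
carry_out --series '[{"xyz": [143, -7, 2], "hand": 0.5, "twist": [0, 0, 0]}, {"xyz": [143, -7, 2], "hand": 0.5, "twist": [0, 0, 0]}, {"xyz": [143, -7, 2], "hand": 0.5, "twist": [0, 0, 0]}, {"xyz": [143, -7, 2], "hand": 0.5, "twist": [0, 0, 0]}, {"xyz": [143, -7, 2], "hand": 0.5, "twist": [0, 0, 0]}]'

```text
time: 2.38
ee_pos: [0.534, -0.3108, 0.2887]
ee_rot: [179.9, 0.0, -76.2]
force: [0.1, 1.3, -0.7]
finger_gap: 0.503
```

```bash
python3 -c "
from h import *
go([.5335,-.309,.174],-76)
s=cam('scene','s1');crop(s,150,150,290,380,3,'s1c')"
```

```text
t 2.38 xyz [-1.900e+00 -1.000e-01  1.147e+02] twist [ 0.1   0.01 -0.22] dist 114.7 0.2
```

View pics/s1c.png

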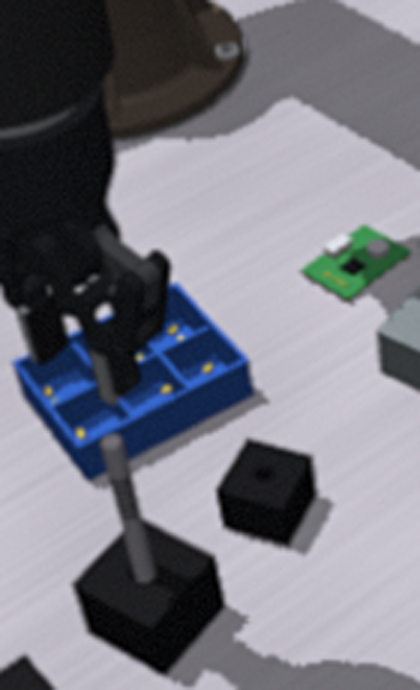

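The gripper hovers right over the rod top (rod top at about (188,296) in the full frame). Descend.

Request:
carry_out --series '[{"xyz": [-2, 0, 40], "twist": [0, 0, 0], "hand": 0.5}, {"xyz": [-2, 0, 80], "twist": [0, 0, 0], "hand": 0.5}, {"xyz": [-2, 0, 114], "twist": [0, 0, 0], "hand": 0.5}, {"xyz": [-2, 0, 114], "twist": [0, 0, 0], "hand": 0.5}, {"xyz": [-2, 0, 114], "twist": [0, 0, 0], "hand": 0.4}]'

```text
time: 2.85
ee_pos: [0.5324, -0.3043, 0.1754]
ee_rot: [179.8, 0.1, -75.9]
force: [0.4, 0.4, -0.1]
finger_gap: 0.405
```

Request:
carry_out --series '[{"xyz": [0, 0, 0], "twist": [0, 0, 0], "hand": 0.2}, {"xyz": [0, 0, 0], "twist": [0, 0, 0], "hand": 0.1}, {"xyz": [0, 0, 0], "twist": [0, 0, 0], "hand": 0}, {"xyz": [0, 0, 0], "twist": [0, 0, 0], "hand": 0}, {"xyz": [0, 0, 0], "twist": [0, 0, 0], "hand": 0}]' --grip_force 50

```text
time: 3.27
ee_pos: [0.5338, -0.3057, 0.1788]
ee_rot: [-179.8, -0.1, -76.0]
force: [-3.6, -0.8, 6.0]
finger_gap: 0.126
```

```bash
python3 -c "
from h import *
print(sense()['ee_pos'],sense()['force'])
s=cam('scene','s2');crop(s,150,200,270,380,4,'s2c',.7)"
```

```text
[ 0.53382826 -0.30570866  0.17878053] [-3.64629408 -0.7723764   5.99689369]
```

View pics/s2c.png

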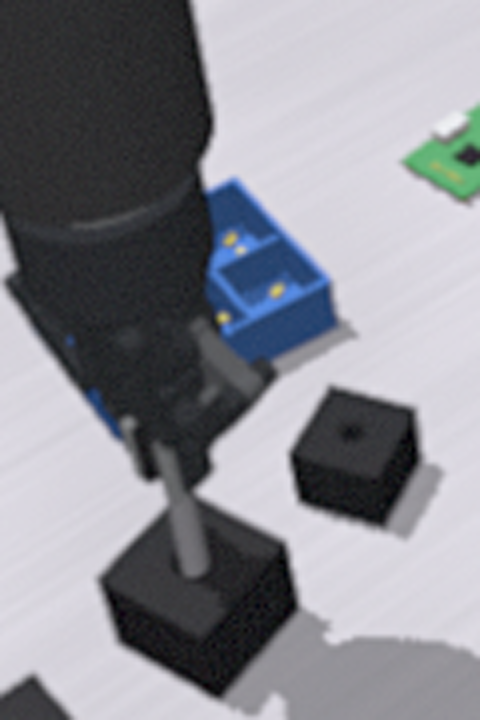

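Request:
carry_out --series '[{"xyz": [0, 0, -20], "twist": [0, 0, 0], "hand": 0}, {"xyz": [0, 0, -50], "twist": [0, 0, 0], "hand": 0}, {"xyz": [0, 0, -85], "twist": [0, 0, 0], "hand": 0}, {"xyz": [0, 0, -110], "twist": [0, 0, 0], "hand": 0}, {"xyz": [0, 0, -110], "twist": [0, 0, 0], "hand": 0}]'

```text
time: 3.73
ee_pos: [0.5354, -0.3062, 0.294]
ee_rot: [-179.4, -0.4, -76.0]
force: [0.5, 0.3, -0.4]
finger_gap: 0.125
```

```bash
python3 -c "
from h import *
go([.459,.028,.29],-76)
s=cam('scene','s3');crop(s,150,150,270,380,3,'s3c',.7)
t=cam('top','t3');crop(t,400,200,500,300,6,'t3c',.6)"
```

```text
t 3.73 xyz [-342.7   -6.8    1.8] twist [-0.57 -0.39  0.03] dist 342.8 0.7
```

View pics/s3c.png

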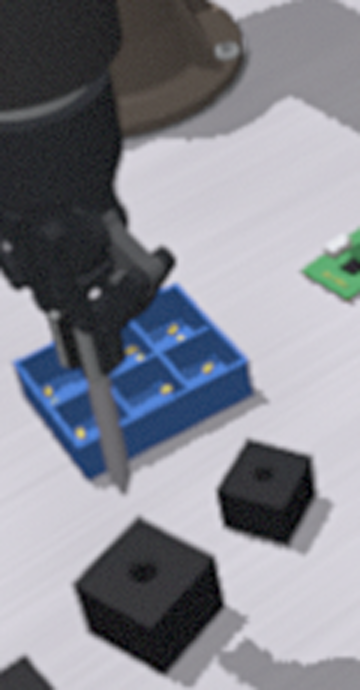

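Run:
```python
from h import *
np.set_printoptions(precision=4,suppress=True)
t=cam("top");s=cam("scene")
ti=cv2.imread("pics/top0.png");si=cv2.imread("pics/scene0.png")
def refine(img,pts):
    g=cv2.GaussianBlur(cv2.cvtColor(img,6),(0,0),.8).astype(np.float32);n=len(pts);L=[]
    for i in range(n):
        a,b=np.array(pts[i]),np.array(pts[(i+1)%n]);u=(b-a)/np.linalg.norm(b-a);nn=np.array([-u[1],u[0]]);E=[]
        for f in np.linspace(.12,.88,25):
            c=a+f*(b-a);k=np.arange(-3,3.01,.1);q=c+k[:,None]*nn
            v=cv2.remap(g,q[:,0].astype(np.float32).reshape(1,-1),q[:,1].astype(np.float32).reshape(1,-1),1)[0]
            d=np.abs(np.gradient(v));j=d.argmax();E.append(q[j])
        L.append(cv2.fitLine(np.array(E,np.float32),cv2.DIST_HUBER,0,.01,.01).ravel())
    out=[]
    for i in range(n):
        l1,l2=L[i-1],L[i]
        x=np.linalg.solve(np.c_[l1[:2],-l2[:2]],l2[2:]-l1[2:]);out.append(l1[2:]+x[0]*l1[:2])
    return np.array(out)
kt=np.array([(137,397),(73,118),(333,62),(405,333)])/5+(255,205)
ks=np.array([(363,45),(672,172),(510,370),(183,222)])/6+(265,215)
for f,im,k in((t,ti,kt),(s,si,ks)):
    r=refine(im,k-.5*0);print(r-k)
    for z in(.086,):
        P=plane(f,r,z);print(P[:,:2],"c",P.mean(0)[:2],np.linalg.norm(P-np.roll(P,1,0),axis=1))
        e=P[1]-P[0]+P[2]-P[3];print(np.arctan2(e[1],e[0]),np.arctan2(-(P[0]-P[3]+P[1]-P[2])[0],(P[0]-P[3]+P[1]-P[2])[1]))
# button blob & tip, hole
print("tip",plane(s,[(190.7,314)],.125),"hole scene",plane(s,[(198.7,340.7)],.048))
crop(t,255,205,355,315,5,'kt2')
g=ti[285:310,280:305];cv2.imwrite("pics/btn.png",cv2.resize(g,None,fx=20,fy=20,interpolation=cv2.INTER_CUBIC))
```

```text
[[ 0.6187 -0.9081]
 [-0.3704 -1.6561]
 [-1.371  -1.7436]
 [-1.8492 -1.3654]]
[[ 0.4831  0.0476]
 [ 0.6025  0.0789]
 [ 0.6272 -0.0289]
 [ 0.5111 -0.0584]] c [0.556  0.0098] [0.1096 0.1234 0.1106 0.1198]
0.252567942381016 0.24213501278446653
[[-0.3158 -1.4173]
 [-2.7438 -2.0484]
 [ 2.0499  0.847 ]
 [-1.2601 -0.5363]]
[[ 0.4814  0.0492]
 [ 0.5952  0.0764]
 [ 0.6341 -0.0279]
 [ 0.5072 -0.0595]] c [0.5545 0.0096] [0.1117 0.1169 0.1113 0.1307]
0.24022600139836592 0.2948938087580185
tip [[ 0.5361 -0.3102  0.125 ]] hole scene [[ 0.5336 -0.3078  0.048 ]]
```

View pics/btn.png

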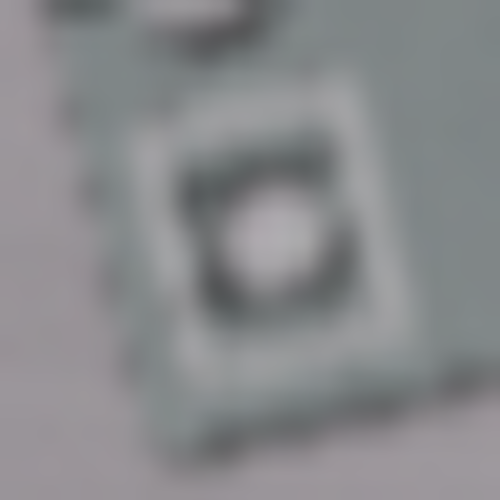

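```bash
python3 -c "
from h import *
go([.459,.032,.29],-76)"
```

```text
t 3.93 xyz [-344.7   -9.8   -3.9] twist [-0.03  0.03 -0.03] dist 344.9 0.0
```

Request:
carry_out --series '[{"xyz": [-345, -10, -4], "twist": [0, 0, 0], "hand": 0}, {"xyz": [-345, -10, -4], "twist": [0, 0, 0], "hand": 0}, {"xyz": [-345, -10, -4], "twist": [0, 0, 0], "hand": 0}, {"xyz": [-345, -10, -4], "twist": [0, 0, 0], "hand": 0}, {"xyz": [-345, -10, -4], "twist": [0, 0, 0], "hand": 0}]'

```text
time: 4.35
ee_pos: [0.4874, -0.1002, 0.2873]
ee_rot: [179.9, 0.0, -76.1]
force: [0.3, 1.2, -0.9]
finger_gap: 0.126
```

```bash
python3 -c "
from h import *
go([.459,.032,.29],-76)"
```

```text
t 4.35 xyz [-135.1   -4.3   -2.7] twist [ 0.11  0.02 -0.06] dist 135.2 0.1
```

Request:
carry_out --series '[{"xyz": [-135, -4, -3], "twist": [0, 0, 0], "hand": 0}, {"xyz": [-135, -4, -3], "twist": [0, 0, 0], "hand": 0}, {"xyz": [-135, -4, -3], "twist": [0, 0, 0], "hand": 0}, {"xyz": [-135, -4, -3], "twist": [0, 0, 0], "hand": 0}, {"xyz": [-135, -4, -3], "twist": [0, 0, 0], "hand": 0}]'

```text
time: 4.77
ee_pos: [0.459, 0.0328, 0.2909]
ee_rot: [180.0, 0.0, -75.8]
force: [0.0, 0.4, -0.4]
finger_gap: 0.123
```

```bash
python3 -c "
from h import *
s=cam('scene','s4');crop(s,230,150,330,290,5,'s4c',.7)
t=cam('top','t4');crop(t,255,205,355,315,5,'t4c',.6)
print(pose()[0])
print(proj(s,[[.459,.029,.033],[.459,.029,.122]]))"
```

```text
[0.45954279 0.03068202 0.29079129]
[[311.07558929 239.15004107]
 [310.6841561  206.77829877]]
```

View pics/s4c.png

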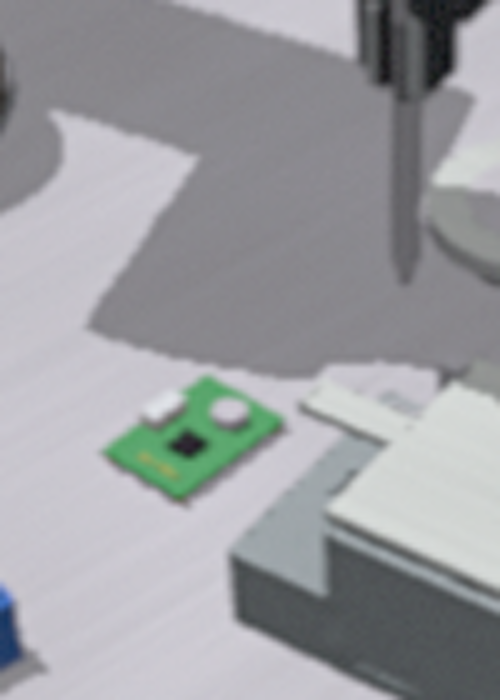

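View pics/t4c.png

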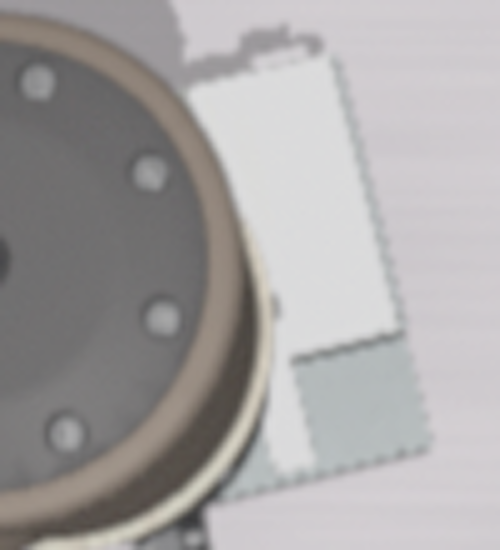

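```bash
python3 -c "
from h import *
np.set_printoptions(precision=4,suppress=True)
s=cam('scene');t=cam('top')
S=np.array([(232,555),(301,403),(331,516),(322,372)])/5-.4+(230,150)
print(plane(s,S[:1],.042),plane(s,S[1:],.086))
T=np.array([(430,452),(310,465),(405,333),(278,470)])/5-.4+(255,205)
print(plane(t,T[:1],.042),plane(t,T[1:],.086))
ex=np.array([np.cos(.243),np.sin(.243)]);ey=np.array([-ex[1],ex[0]]);k=np.array([.556,.0098])
f=lambda x,y:k+x*ex+y*ey
print('model deckFR',f(-.110,-.06),'tab',f(-.107,-.009),'flapFR',f(-.061,-.056),f(-.107,.009),'btn',f(-.09,.042))
print(plane(t,[(293.1,296.5)],.033), pose()[0])
"
```

```text
[[ 0.4659 -0.0749  0.042 ]] [[ 0.4529 -0.0241  0.086 ]
 [ 0.5122 -0.0598  0.086 ]
 [ 0.4439 -0.0047  0.086 ]]
[[ 0.4624 -0.0732  0.042 ]] [[ 0.4543 -0.0222  0.086 ]
 [ 0.5091 -0.0614  0.086 ]
 [ 0.4522 -0.009   0.086 ]]
model deckFR [ 0.4637 -0.0749] tab [ 0.4543 -0.0247] flapFR [ 0.5103 -0.0592] [ 0.45   -0.0072] btn [0.4585 0.0289]
[[0.4593 0.0296 0.033 ]] [0.4598 0.0297 0.2909]
```

Request:
carry_out --series '[{"xyz": [-1, 0, 20], "twist": [0, 0, 0], "hand": 0}, {"xyz": [-1, 0, 40], "twist": [0, 0, 0], "hand": 0}, {"xyz": [-1, 0, 60], "twist": [0, 0, 0], "hand": 0}, {"xyz": [-1, 0, 65], "twist": [0, 0, 0], "hand": 0}, {"xyz": [-1, 0, 65], "twist": [0, 0, 0], "hand": 0}]'

```text
time: 5.38
ee_pos: [0.459, 0.0299, 0.2249]
ee_rot: [179.8, -0.1, -76.1]
force: [-0.1, -0.3, -0.4]
finger_gap: 0.122
```

```bash
python3 -c "
from h import *
s=cam('scene','s5');crop(s,270,180,330,250,8,'s5c',.7)
print(pose()[0],sense()['force'])
print(proj(s,[[.459,.029,.033],[.459,.029,.042],[.459,.029,.057]]))"
```

```text
[0.45975993 0.03033322 0.22619877] [0.28252914 0.16481962 0.36494806]
[[311.07558929 239.15004107]
 [311.03777454 236.0356785 ]
 [310.97389182 230.7681679 ]]
```

View pics/s5c.png

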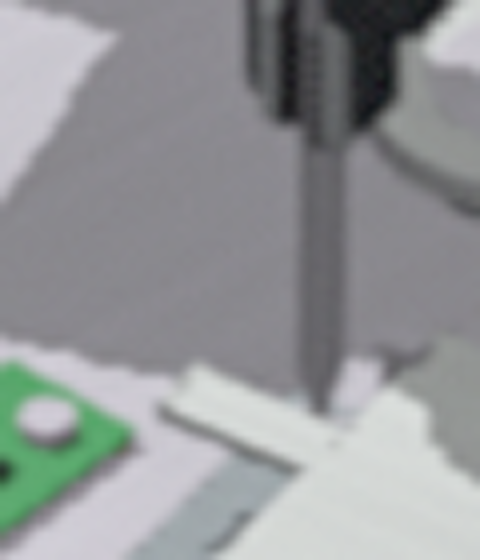

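```bash
python3 -c "
from h import *
np.set_printoptions(precision=4,suppress=True)
s=cam('scene')
S=np.array([(162,404),(195,366)])/8-.44+(270,180)
P=plane(s,S,.086);print(P,P.mean(0),np.linalg.norm(P[0]-P[1]))
print('tip scene',plane(s,[(309.8,230.8)],.057))
# s4 tip
print(plane(s,[(310.4,206.6)],.122))
im=cv2.imread('pics/s5.png');cv2.imwrite('pics/s5k.png',cv2.resize(im[210:310,270:385],None,fx=6.5,fy=6,interpolation=cv2.INTER_CUBIC))
"
```

```text
[[ 0.4525 -0.0238  0.086 ]
 [ 0.447  -0.0076  0.086 ]] [ 0.4497 -0.0157  0.086 ] 0.0170808542626239
tip scene [[0.4574 0.0271 0.057 ]]
[[0.4582 0.029  0.122 ]]
```

View pics/s5k.png

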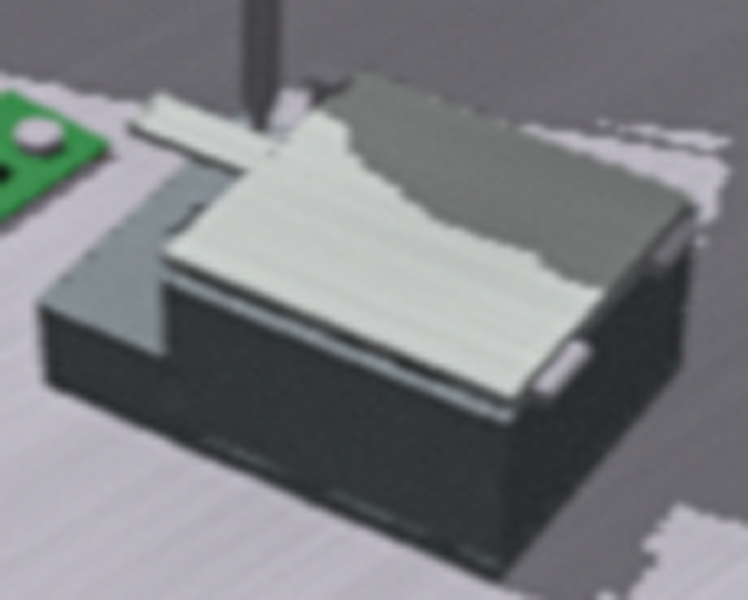

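Request:
carry_out --series '[{"xyz": [-1.3, -0.5, 5], "twist": [0, 0, 0], "hand": 0}, {"xyz": [-1.3, -0.5, 10], "twist": [0, 0, 0], "hand": 0}, {"xyz": [-1.3, -0.5, 15], "twist": [0, 0, 0], "hand": 0}, {"xyz": [-1.3, -0.5, 20], "twist": [0, 0, 0], "hand": 0}, {"xyz": [-1.3, -0.5, 20], "twist": [0, 0, 0], "hand": 0}]'

```text
time: 5.9
ee_pos: [0.4593, 0.0326, 0.2054]
ee_rot: [179.9, -0.0, -76.0]
force: [-0.7, -0.8, 0.0]
finger_gap: 0.127
```

Request:
carry_out --series '[{"xyz": [0, 0, 0], "twist": [0, 0, 0], "hand": 0}, {"xyz": [0, 0, 0], "twist": [0, 0, 0], "hand": 0}]'

```text
time: 6.07
ee_pos: [0.4599, 0.0328, 0.2065]
ee_rot: [-180.0, -0.0, -76.0]
force: [-0.2, -0.5, -0.4]
finger_gap: 0.128
```

Request:
carry_out --series '[{"xyz": [0, 0, 4], "twist": [0, 0, 0], "hand": 0}, {"xyz": [0, 0, 6], "twist": [0, 0, 0], "hand": 0}, {"xyz": [0, 0, 8], "twist": [0, 0, 0], "hand": 0}, {"xyz": [0, 0, 10], "twist": [0, 0, 0], "hand": 0}, {"xyz": [0, 0, 10], "twist": [0, 0, 0], "hand": 0}]'

```text
time: 6.48
ee_pos: [0.4601, 0.0327, 0.1966]
ee_rot: [-180.0, -0.0, -76.0]
force: [-1.7, -0.3, 5.6]
finger_gap: 0.121
```

```bash
python3 -c "
from h import *
s=cam('scene','s6');crop(s,270,180,385,310,5,'s6c',.7)
print(pose()[0],sense()['force'])"
```

```text
[0.46009347 0.03275912 0.19667856] [-2.70645155 -0.05468333  4.69389431]
```

View pics/s6c.png

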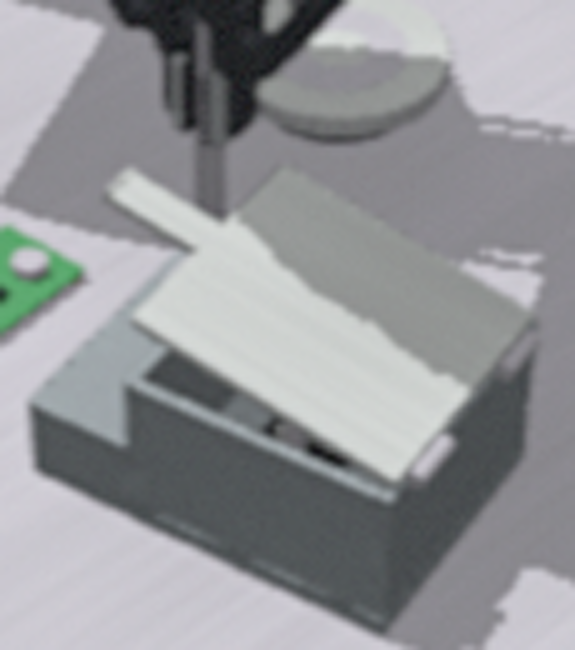

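Request:
carry_out --series '[{"xyz": [0, 0, 2], "twist": [0, 0, 0], "hand": 0}, {"xyz": [0, 0, 3], "twist": [0, 0, 0], "hand": 0}, {"xyz": [0, 0, 3], "twist": [0, 0, 0], "hand": 0}]'

```text
time: 6.78
ee_pos: [0.4609, 0.0328, 0.1957]
ee_rot: [-179.9, -0.1, -75.9]
force: [-6.4, -0.3, 24.1]
finger_gap: 0.121
```

Request:
carry_out --series '[{"xyz": [0, 0, -20], "twist": [0, 0, 0], "hand": 0}, {"xyz": [0, 0, -50], "twist": [0, 0, 0], "hand": 0}, {"xyz": [0, 0, -85], "twist": [0, 0, 0], "hand": 0}, {"xyz": [0, 0, -120], "twist": [0, 0, 0], "hand": 0}, {"xyz": [0, 0, -120], "twist": [0, 0, 0], "hand": 0}]'

```text
time: 7.2
ee_pos: [0.4623, 0.0332, 0.3199]
ee_rot: [-179.4, 0.0, -76.0]
force: [1.6, 0.7, -0.5]
finger_gap: 0.127
```

```bash
python3 -c "
from h import *
go([.5345,-.306,.29],-76)"
```

```text
t 7.2 xyz [346.6  12.5  29.7] twist [-0.57  0.01  0.04] dist 348.1 0.6
```

Request:
carry_out --series '[{"xyz": [346, 12, 0], "twist": [0, 0, 0], "hand": 0}, {"xyz": [346, 12, 15], "twist": [0, 0, 0], "hand": 0}, {"xyz": [346, 12, 22], "twist": [0, 0, 0], "hand": 0}, {"xyz": [346, 12, 22], "twist": [0, 0, 0], "hand": 0}, {"xyz": [346, 12, 22], "twist": [0, 0, 0], "hand": 0}]'

```text
time: 7.62
ee_pos: [0.5029, -0.1725, 0.3013]
ee_rot: [-180.0, 0.0, -76.0]
force: [0.7, 1.1, 0.7]
finger_gap: 0.126
```

```bash
python3 -c "
from h import *
go([.5345,-.306,.29],-76)"
```

```text
t 7.62 xyz [137.2   1.7  11.3] twist [-0.    0.02  0.03] dist 137.7 0.0
```

Request:
carry_out --series '[{"xyz": [137, 1.5, 11], "twist": [0, 0, 0], "hand": 0}, {"xyz": [137, 1.5, 11], "twist": [0, 0, 0], "hand": 0}, {"xyz": [137, 1.5, 11], "twist": [0, 0, 0], "hand": 0}, {"xyz": [137, 1.5, 11], "twist": [0, 0, 0], "hand": 0}, {"xyz": [137, 1.5, 11], "twist": [0, 0, 0], "hand": 0}]'

```text
time: 8.03
ee_pos: [0.5345, -0.3071, 0.2884]
ee_rot: [179.8, 0.1, -76.2]
force: [-0.4, 0.1, -0.3]
finger_gap: 0.124
```

Request:
carry_out --series '[{"xyz": [0, 0, 0], "twist": [0, 0, 0], "hand": 0}, {"xyz": [0, 0, 0], "twist": [0, 0, 0], "hand": 0}]'

```text
time: 8.2
ee_pos: [0.5344, -0.3035, 0.2903]
ee_rot: [180.0, 0.0, -76.0]
force: [0.5, -0.2, 0.4]
finger_gap: 0.125
```

```bash
python3 -c "
from h import *
np.set_printoptions(precision=4,suppress=True)
s=cam('scene','s7');crop(s,160,260,230,375,6,'s7c',.6)
go([.5345,-.306,.19],-76);print(pose()[0],sense()['force'])"
```

```text
t 8.25 xyz [  2.8   0.7 100.8] twist [0.   0.02 0.02] dist 100.8 0.0
[ 0.5346 -0.3032  0.2908] [ 1.0061  0.3581 -0.2689]
```

View pics/s7c.png

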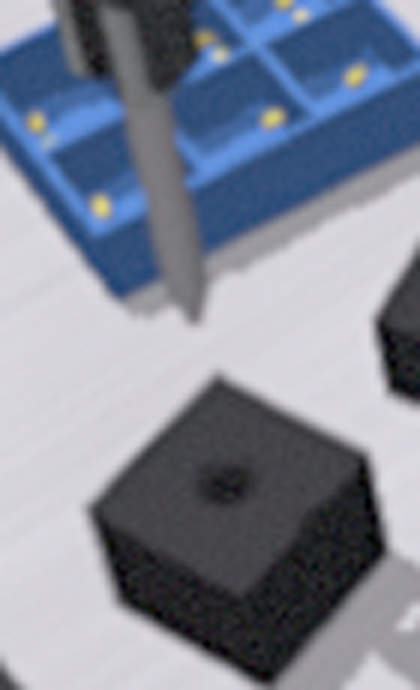

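```bash
python3 -c "
from h import *
np.set_printoptions(precision=4,suppress=True)
s=cam('scene')
print('tip',plane(s,[(191.9,313.2)],.122),'hole',plane(s,[(197.2,340.4)],.05))
# rod shaft midline at upper visible point
print(np.array([(147,115),(180,255)])/6-.42+(160,260)); P=np.array([(.534,-.306,z) for z in(.122,.135,.165)]);print(proj(s,P))
"
```

```text
tip [[ 0.5335 -0.3068  0.122 ]] hole [[ 0.5327 -0.31    0.05  ]]
[[184.08   278.7467]
 [189.58   302.08  ]]
[[192.4557 313.1296]
 [191.1006 308.0078]
 [187.8725 295.7497]]
```

Request:
carry_out --series '[{"xyz": [2.9, 1.2, 25], "twist": [0, 0, 0], "hand": 0}, {"xyz": [2.9, 1.2, 50], "twist": [0, 0, 0], "hand": 0}, {"xyz": [2.9, 1.2, 70], "twist": [0, 0, 0], "hand": 0}, {"xyz": [2.9, 1.2, 76], "twist": [0, 0, 0], "hand": 0}, {"xyz": [2.9, 1.2, 82], "twist": [0, 0, 0], "hand": 0}]'

```text
time: 8.72
ee_pos: [0.5342, -0.3062, 0.2087]
ee_rot: [180.0, 0.0, -75.9]
force: [1.1, -0.5, -1.1]
finger_gap: 0.123
```

Request:
carry_out --series '[{"xyz": [0, 0, 7], "twist": [0, 0, 0], "hand": 0}, {"xyz": [0, 0, 14], "twist": [0, 0, 0], "hand": 0}, {"xyz": [0, 0, 20], "twist": [0, 0, 0], "hand": 0}, {"xyz": [0, 0, 24], "twist": [0, 0, 0], "hand": 0}, {"xyz": [0, 0, 24], "twist": [0, 0, 0], "hand": 0}]'

```text
time: 9.13
ee_pos: [0.5342, -0.307, 0.1842]
ee_rot: [180.0, 0.0, -76.0]
force: [0.2, -0.2, -1.4]
finger_gap: 0.127
```

Sliding in freely (tip about 15 mm above shelf, inside the hole). The last millimetres:

Request:
carry_out --series '[{"xyz": [0, 0, 2], "twist": [0, 0, 0], "hand": 0}, {"xyz": [0, 0, 4], "twist": [0, 0, 0], "hand": 0}, {"xyz": [0, 0, 5], "twist": [0, 0, 0], "hand": 0}, {"xyz": [0, 0, 5], "twist": [0, 0, 0], "hand": 0}]'

```text
time: 9.47
ee_pos: [0.5343, -0.3071, 0.1798]
ee_rot: [-180.0, 0.0, -76.0]
force: [-1.0, 0.4, -2.0]
finger_gap: 0.125
```

Request:
carry_out --series '[{"xyz": [0, 0, 1], "twist": [0, 0, 0], "hand": 0.2}, {"xyz": [0, 0, 1], "twist": [0, 0, 0], "hand": 0.35}, {"xyz": [0, 0, 1], "twist": [0, 0, 0], "hand": 0.5}, {"xyz": [0, 0, 1], "twist": [0, 0, 0], "hand": 0.5}, {"xyz": [0, 0, 0], "twist": [0, 0, 0], "hand": 0.5}]'

```text
time: 9.88
ee_pos: [0.5344, -0.3071, 0.18]
ee_rot: [-180.0, -0.0, -76.0]
force: [-0.2, 0.5, -0.5]
finger_gap: 0.502
```

Request:
carry_out --series '[{"xyz": [0, 0, -20], "twist": [0, 0, 0], "hand": 0.5}, {"xyz": [0, 0, -50], "twist": [0, 0, 0], "hand": 0.5}, {"xyz": [0, 0, -85], "twist": [0, 0, 0], "hand": 0.5}, {"xyz": [0, 0, -125], "twist": [0, 0, 0], "hand": 0.5}, {"xyz": [0, 0, -130], "twist": [0, 0, 0], "hand": 0.5}]'

```text
time: 10.3
ee_pos: [0.5364, -0.3084, 0.3181]
ee_rot: [-179.5, -0.4, -76.0]
force: [1.2, -1.0, 1.4]
finger_gap: 0.496
```

```bash
python3 -c "
from h import *
np.set_printoptions(precision=4,suppress=True)
s=cam('scene','s8');crop(s,160,260,230,375,6,'s8c',.6)
t=cam('top','t8')
print(pose()[0],sense()['joint_positions'])"
```

```text
[ 0.5352 -0.3074  0.3132] [-11.7573  14.6661  -6.4471   0.0281 -68.5438  25.7417]
```

View pics/s8.png

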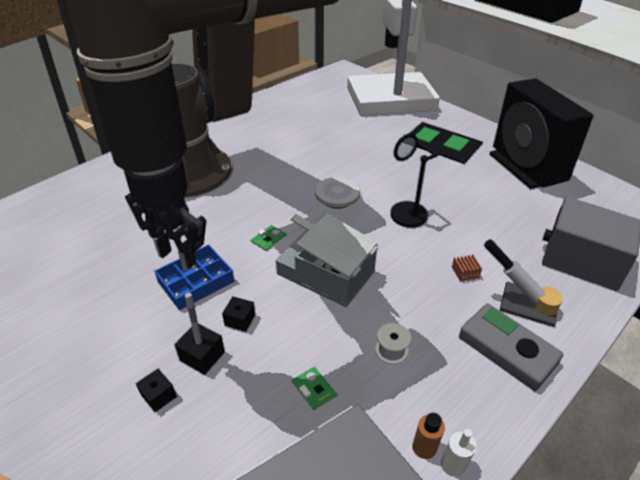

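View pics/s8c.png

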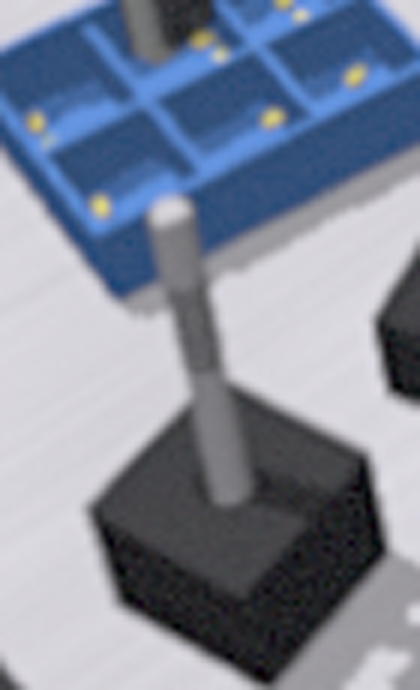

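View pics/t8.png

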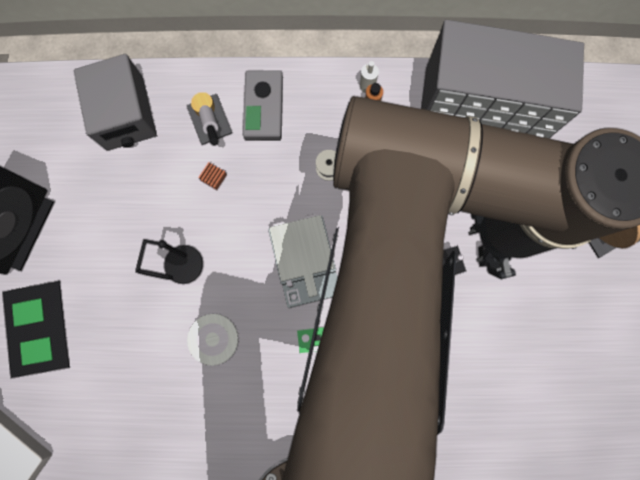

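```bash
cat >> h.py <<'E'
ky=.243;kp=np.array([.556,.0098]);EX=np.array([np.cos(ky),np.sin(ky)]);EY=np.array([-EX[1],EX[0]])
def K(x,y,z): return np.r_[kp+x*EX+y*EY,z]
def flapP(r,y,h,th): # r from hinge, h above lower face
    return K(.061-r*np.cos(th)+h*np.sin(th),y,.080+r*np.sin(th)+h*np.cos(th))
E
python3 -c "
from h import *
np.set_printoptions(precision=4,suppress=True)
s=cam('scene');crop(s,270,190,385,310,6,'s9c',.7)
for th in(.15,.2,.25):
  P=[flapP(.168,.009,.006,th),flapP(.168,-.009,.006,th),flapP(.122,-.056,.006,th),flapP(.122,.056,.006,th),flapP(0,-.056,.006,th)]
  print(th,((proj(s,P)-(270,190)+.42)*6).round())
print(flapP(.154,0,.003,.2)); go(flapP(.154,0,.003,.2)+[0,0,.14],13.9)
"
```

```text
0.15 [[157. 165.]
 [127. 193.]
 [159. 337.]
 [344. 153.]
 [480. 523.]]
0.2 [[161. 147.]
 [130. 176.]
 [162. 325.]
 [348. 141.]
 [481. 523.]]
0.25 [[165. 131.]
 [135. 159.]
 [166. 313.]
 [352. 129.]
 [482. 524.]]
[ 0.4693 -0.0117  0.1135]
t 10.45 xyz [-302.4   -8.    57.2] twist [ -0.06  -0.15 -89.92] dist 307.9 89.9
```

View pics/s9c.png

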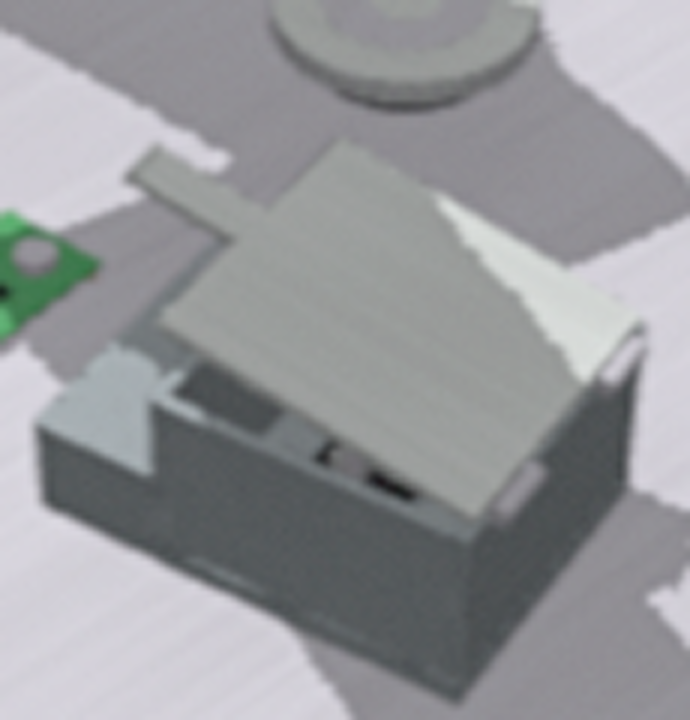

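Request:
carry_out --series '[{"xyz": [-302, -8, 50], "twist": [0, 0, -90], "hand": 0.4}, {"xyz": [-302, -8, 50], "twist": [0, 0, -90], "hand": 0.4}, {"xyz": [-302, -8, 50], "twist": [0, 0, -90], "hand": 0.4}, {"xyz": [-302, -8, 50], "twist": [0, 0, -90], "hand": 0.4}, {"xyz": [-302, -8, 50], "twist": [0, 0, -90], "hand": 0.4}]'

```text
time: 10.87
ee_pos: [0.4884, -0.105, 0.2742]
ee_rot: [179.9, 0.1, -39.9]
force: [1.6, 0.1, 0.2]
finger_gap: 0.397
```

```bash
python3 -c "
from h import *
go(flapP(.154,0,.003,.2)+[0,0,.14],13.9)
"
```

```text
t 10.87 xyz [-74.5 -59.4  20.7] twist [ 4.000e-02  1.200e-01 -5.379e+01] dist 97.5 53.8
```

Request:
carry_out --series '[{"xyz": [-74, -59, 18], "twist": [0, 0, -53.8], "hand": 0.4}, {"xyz": [-74, -59, 18], "twist": [0, 0, -53.8], "hand": 0.4}, {"xyz": [-74, -59, 18], "twist": [0, 0, -53.8], "hand": 0.4}, {"xyz": [-74, -59, 18], "twist": [0, 0, -53.8], "hand": 0.4}, {"xyz": [-74, -59, 18], "twist": [0, 0, -53.8], "hand": 0.4}]'

```text
time: 11.28
ee_pos: [0.4705, -0.0124, 0.2565]
ee_rot: [180.0, 0.1, -3.9]
force: [0.1, 0.3, -0.3]
finger_gap: 0.397
```

```bash
python3 -c "
from h import *
go(flapP(.154,0,.003,.2)+[0,0,.14],13.9)
"
```

```text
t 11.28 xyz [-1.2 -0.6  3. ] twist [  0.02   0.13 -17.78] dist 3.3 17.8
```

Request:
carry_out --series '[{"xyz": [-1, -1, 3], "twist": [0, 0, -17.8], "hand": 0.4}, {"xyz": [-1, -1, 3], "twist": [0, 0, -17.8], "hand": 0.4}, {"xyz": [-1, -1, 3], "twist": [0, 0, -17.8], "hand": 0.4}, {"xyz": [-1, -1, 3], "twist": [0, 0, -17.8], "hand": 0.4}]'

```text
time: 11.62
ee_pos: [0.4698, -0.0126, 0.2536]
ee_rot: [180.0, 0.1, 13.6]
force: [0.2, 0.5, -0.4]
finger_gap: 0.398
```

```bash
python3 -c "
from h import *
go(flapP(.154,0,.003,.2)+[0,0,.054],13.9);s=cam('scene','s10');crop(s,250,120,385,310,4,'s10c',.6)
go(flapP(.154,0,.003,.2)+[0,0,.054],13.9)
"
```

```text
t 11.62 xyz [-0.1 -1.  86.1] twist [ 0.01  0.13 -0.33] dist 86.1 0.4
t 11.67 xyz [-0.2 -1.1 86.3] twist [ 0.01  0.12 -0.58] dist 86.3 0.6
```

View pics/s10c.png

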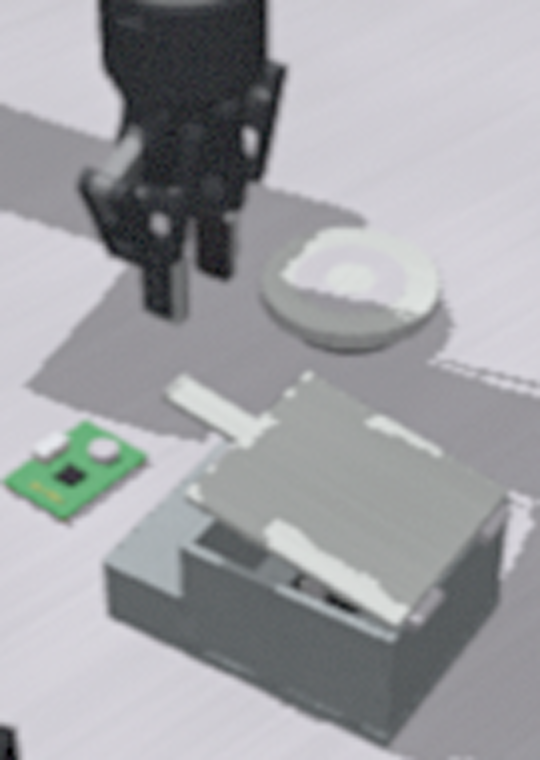

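Request:
carry_out --series '[{"xyz": [0, -1, 30], "twist": [0, 0, 0], "hand": 0.4}, {"xyz": [0, -1, 60], "twist": [0, 0, 0], "hand": 0.4}, {"xyz": [0, -1, 80], "twist": [0, 0, 0], "hand": 0.4}, {"xyz": [0, -1, 85], "twist": [0, 0, 0], "hand": 0.4}, {"xyz": [0, -1, 85], "twist": [0, 0, 0], "hand": 0.4}]'

```text
time: 12.08
ee_pos: [0.4693, -0.012, 0.1684]
ee_rot: [180.0, 0.2, 13.3]
force: [0.6, 0.6, 0.9]
finger_gap: 0.404
```

Request:
carry_out --series '[{"xyz": [0, 0, 0], "twist": [0, 0, 0], "hand": 0.2}, {"xyz": [0, 0, 0], "twist": [0, 0, 0], "hand": 0}, {"xyz": [0, 0, 0], "twist": [0, 0, 0], "hand": 0}, {"xyz": [0, 0, 0], "twist": [0, 0, 0], "hand": 0}]' --grip_force 25

```text
time: 12.42
ee_pos: [0.4707, -0.0108, 0.1712]
ee_rot: [-179.9, -0.1, 13.4]
force: [-1.8, 3.9, -1.3]
finger_gap: 0.198
```

```bash
python3 -c "
from h import *
np.set_printoptions(precision=4,suppress=True)
c,R,q=pose();print(c,q['force'],q['joint_positions'])
for th in(.3,.45,.6,.75,.9,1.05,1.2,1.35,1.5,1.65,1.75): 
  d=flapP(.154,0,.003,th)-flapP(.154,0,.003,.2); print(th,(R.inv().apply(d)*1000).round(1))
"
```

```text
[ 0.4707 -0.0108  0.1712] [-1.836   3.9391 -1.3008] [ 22.6985   9.0721 -34.7223  -0.0671 -46.0698  80.7257]
0.3 [  4.1  -0.1 -14.8]
0.45 [ 13.   -0.2 -36.1]
0.6 [ 25.   -0.3 -55.8]
0.75 [ 39.9  -0.5 -73.5]
0.9 [ 57.1  -0.7 -88.8]
1.05 [  76.5   -0.8 -101.4]
1.2 [  97.6   -1.1 -110.9]
1.35 [ 119.8   -1.3 -117.1]
1.5 [ 142.7   -1.5 -120. ]
1.65 [ 165.8   -1.7 -119.4]
1.75 [ 181.    -1.9 -117.1]
```

Request:
carry_out --series '[{"xyz": [4, 0, -15], "twist": [0, 0, 0], "hand": 0}, {"xyz": [13, 0, -36], "twist": [0, 0, 0], "hand": 0}, {"xyz": [25, 0, -56], "twist": [0, 0, 0], "hand": 0}, {"xyz": [40, 0, -73], "twist": [0, 0, 0], "hand": 0}, {"xyz": [57, 0, -89], "twist": [0, 0, 0], "hand": 0}]'

```text
time: 12.83
ee_pos: [0.526, 0.003, 0.2611]
ee_rot: [-179.8, -0.2, 13.4]
force: [3.6, 8.5, -12.8]
finger_gap: 0.202
```

```bash
python3 -c "
from h import *
np.set_printoptions(precision=4,suppress=True)
c,R,q=pose();print(c,q['force'],q['ee_rot'])
s=cam('scene','s11');crop(s,250,120,385,310,4,'s11c',.6)
for th in(1.05,1.2,1.35,1.5,1.6,1.65,1.75,1.85): 
  d=flapP(.154,0,.003,th)-flapP(.154,0,.003,.9); print(th,(R.inv().apply(d)*1000).round(1))
"
```

```text
[0.526  0.003  0.2611] [  3.6474   8.472  -12.7739] [-179.8412   -0.1749   13.3702]
1.05 [ 19.4  -0.2 -12.5]
1.2 [ 40.4  -0.5 -22. ]
1.35 [ 62.7  -0.7 -28.2]
1.5 [ 85.6  -0.9 -31.1]
1.6 [101.   -1.1 -31. ]
1.65 [108.6  -1.1 -30.4]
1.75 [123.9  -1.3 -28.1]
1.85 [138.8  -1.4 -24.3]
```

View pics/s11c.png

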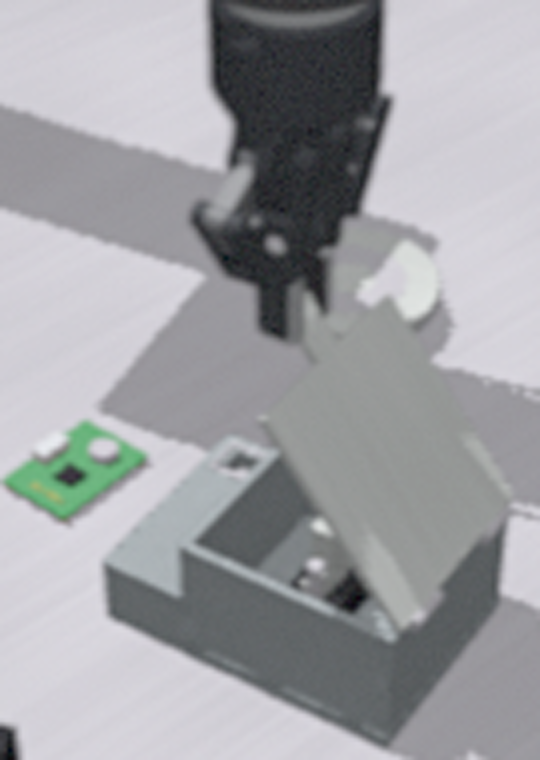

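Request:
carry_out --series '[{"xyz": [19, 0, -12], "twist": [0, 0, 0], "hand": 0}, {"xyz": [40, 0, -22], "twist": [0, 0, 0], "hand": 0}, {"xyz": [63, 0, -28], "twist": [0, 0, 0], "hand": 0}, {"xyz": [86, -1, -31], "twist": [0, 0, 0], "hand": 0}, {"xyz": [109, -1, -30], "twist": [0, 0, 0], "hand": 0}]'

```text
time: 13.3
ee_pos: [0.6319, 0.0296, 0.2913]
ee_rot: [-179.9, -0.1, 13.4]
force: [-6.1, 8.5, 0.5]
finger_gap: 0.204
```

```bash
python3 -c "
from h import *
np.set_printoptions(precision=4,suppress=True)
c,R,q=pose();print(c,q['force'],q['ee_rot'])
s=cam('scene','s12');crop(s,250,80,385,300,4,'s12c',.6)
for th in(1.4,1.5,1.65): print(flapP(.154,0,.003,th))
"
```

```text
[0.6319 0.0296 0.2913] [-6.1206  8.4845  0.4893] [-179.8644   -0.1154   13.3944]
[0.5927 0.0189 0.2323]
[0.6075 0.0226 0.2338]
[0.6299 0.0281 0.2333]
```

View pics/s12c.png

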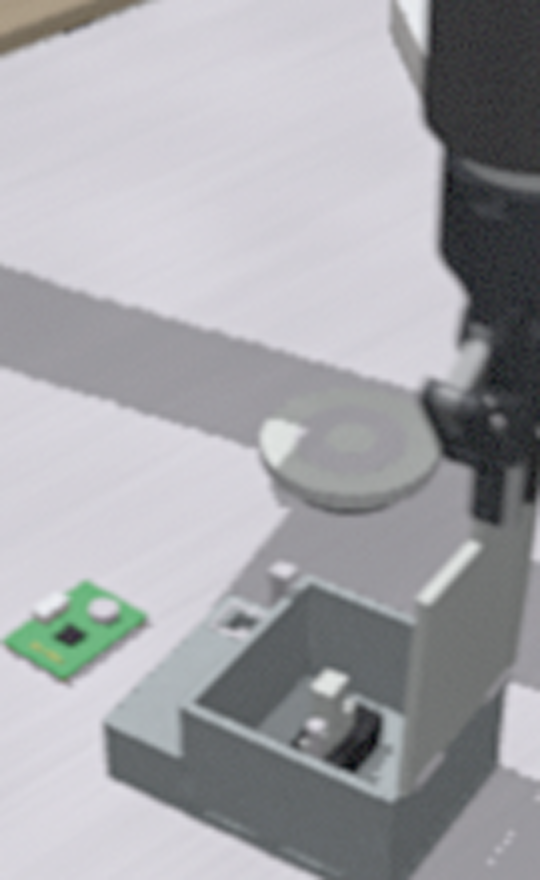

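Request:
carry_out --series '[{"xyz": [8, 0, 1], "twist": [0, 0, 0], "hand": 0}, {"xyz": [16, 0, 2.5], "twist": [0, 0, 0], "hand": 0}, {"xyz": [22, 0, 4], "twist": [0, 0, 0], "hand": 0}, {"xyz": [22, 0, 4], "twist": [0, 0, 0], "hand": 0}]'

```text
time: 13.68
ee_pos: [0.654, 0.0351, 0.2868]
ee_rot: [-179.9, -0.2, 13.4]
force: [-2.2, 8.1, 2.4]
finger_gap: 0.204
```

Request:
carry_out --series '[{"xyz": [0, 0, 0], "twist": [0, 0, 0], "hand": 0.3}, {"xyz": [0, 0, 0], "twist": [0, 0, 0], "hand": 0.45}, {"xyz": [0, 0, 0], "twist": [0, 0, 0], "hand": 0.45}, {"xyz": [0, 0, 0], "twist": [0, 0, 0], "hand": 0.45}]'

```text
time: 14.02
ee_pos: [0.6529, 0.0327, 0.2857]
ee_rot: [180.0, -0.1, 13.4]
force: [-0.6, 0.2, -0.1]
finger_gap: 0.45
```

Request:
carry_out --series '[{"xyz": [0, 0, -20], "twist": [0, 0, 0], "hand": 0.45}, {"xyz": [0, 0, -55], "twist": [0, 0, 0], "hand": 0.45}, {"xyz": [-15, 0, -75], "twist": [0, 0, 0], "hand": 0.45}, {"xyz": [-50, 0, -75], "twist": [0, 0, 0], "hand": 0.45}, {"xyz": [-90, 0, -75], "twist": [0, 0, 0], "hand": 0.45}]'

```text
time: 14.43
ee_pos: [0.5657, 0.012, 0.3606]
ee_rot: [180.0, -0.1, 13.4]
force: [-0.8, -0.2, 0.4]
finger_gap: 0.452
```

```bash
python3 -c "
from h import *
np.set_printoptions(precision=4,suppress=True)
c,R,q=pose();print(c,q['force'],q['ee_rot'],q['joint_positions'])
s=cam('scene','s13');crop(s,270,130,390,310,4,'s13c',.6)
t=cam('top','t13')
go(K(-.010,0,.30),-76.1)
"
```

```text
[0.5657 0.012  0.3606] [-0.7673 -0.1748  0.361 ] [179.9811  -0.1019  13.3785] [ 21.0457   8.3713  -8.275    0.0337 -73.2551  82.3231]
t 14.53 xyz [-14.7  -0.3  61.1] twist [-0.05  0.02 89.45] dist 62.8 89.5
```

View pics/s13c.png

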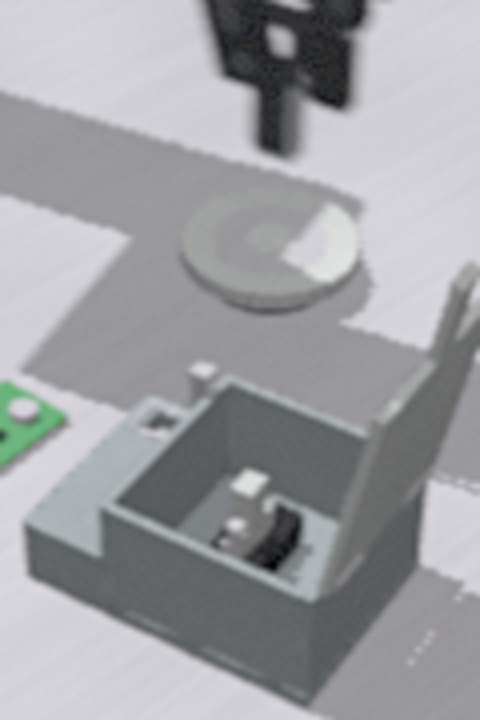

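View pics/t13.png

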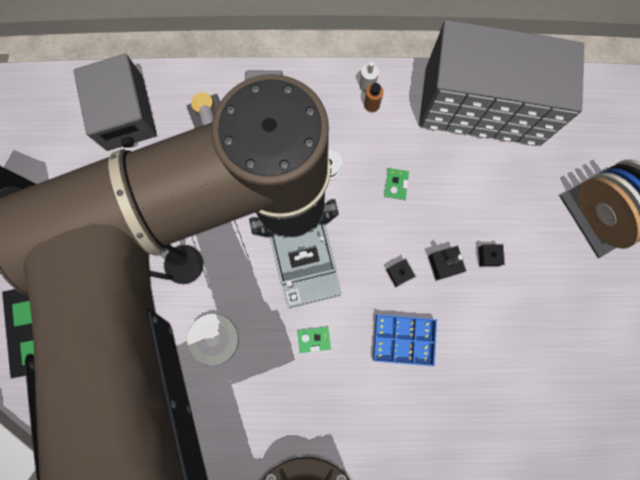

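```bash
python3 -c "
from h import *
np.set_printoptions(precision=4,suppress=True)
im=cv2.imread('pics/t13.png');cv2.imwrite('pics/t13c.png',cv2.resize(im[225:290,270:340],None,fx=9,fy=9,interpolation=cv2.INTER_CUBIC))
s=cam('scene');t=cam('top')
print('scene stem top',plane(s,[(332.1,250.6)],.072));print('model',K(-.01,0,.072),proj(t,[K(-.01,0,.072)]), (proj(t,[K(-.01,0,.072)])-(270,225)+.44)*9)
"
```

```text
scene stem top [[0.5457 0.007  0.072 ]]
model [0.5463 0.0074 0.072 ] [[303.006  254.3188]] [[301.0141 267.8291]]
```

View pics/t13c.png

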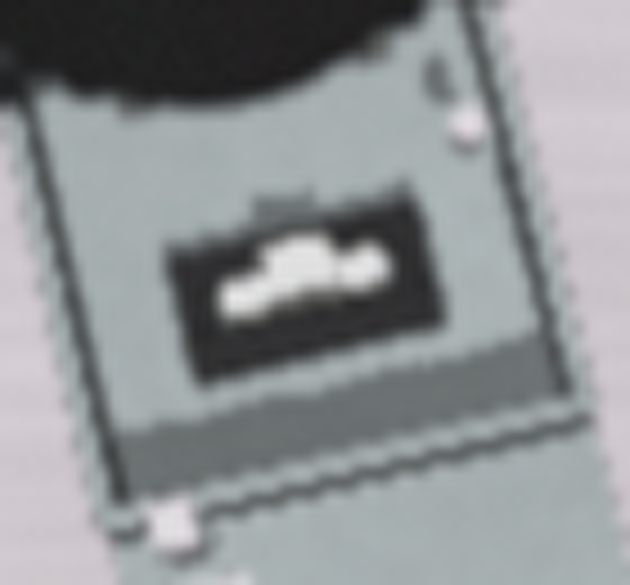

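Request:
carry_out --series '[{"xyz": [-15, 0, 0], "twist": [0, 0, 89.5], "hand": 0.45}, {"xyz": [-15, 0, 20], "twist": [0, 0, 89.5], "hand": 0.45}, {"xyz": [-15, 0, 40], "twist": [0, 0, 89.5], "hand": 0.45}, {"xyz": [-15, 0, 60], "twist": [0, 0, 89.5], "hand": 0.45}, {"xyz": [-15, 0, 60], "twist": [0, 0, 89.5], "hand": 0.45}]'

```text
time: 15.05
ee_pos: [0.55, 0.0086, 0.2957]
ee_rot: [179.8, 0.3, -22.8]
force: [-0.1, -0.1, -0.4]
finger_gap: 0.45
```

```bash
python3 -c "
from h import *
go([.546,.0075,.25],-76.1)
"
```

```text
t 15.05 xyz [-3.   2.4 45.7] twist [ 0.3   0.18 53.29] dist 45.9 53.3
```

Request:
carry_out --series '[{"xyz": [-3, 2.5, 45], "twist": [0, 0, 53.3], "hand": 0.45}, {"xyz": [-3, 2.5, 45], "twist": [0, 0, 53.3], "hand": 0.45}, {"xyz": [-3, 2.5, 45], "twist": [0, 0, 53.3], "hand": 0.45}, {"xyz": [-3, 2.5, 45], "twist": [0, 0, 53.3], "hand": 0.45}, {"xyz": [-3, 2.5, 45], "twist": [0, 0, 53.3], "hand": 0.45}]'

```text
time: 15.47
ee_pos: [0.5481, 0.0077, 0.2543]
ee_rot: [179.9, -0.0, -58.6]
force: [0.4, -0.9, -0.6]
finger_gap: 0.45
```

```bash
python3 -c "
from h import *
go([.546,.0075,.22],-76.1)
"
```

```text
t 15.47 xyz [-1.   1.8 34.3] twist [ 0.05 -0.02 17.53] dist 34.4 17.5
```

Request:
carry_out --series '[{"xyz": [-1, 1.8, 34], "twist": [0, 0, 17.5], "hand": 0.45}, {"xyz": [-1, 1.8, 34], "twist": [0, 0, 17.5], "hand": 0.45}, {"xyz": [-1, 1.8, 34], "twist": [0, 0, 17.5], "hand": 0.45}, {"xyz": [-1, 1.8, 34], "twist": [0, 0, 17.5], "hand": 0.45}, {"xyz": [-1, 1.8, 34], "twist": [0, 0, 17.5], "hand": 0.45}]'

```text
time: 15.88
ee_pos: [0.5458, 0.0076, 0.2207]
ee_rot: [180.0, -0.0, -75.6]
force: [0.5, 0.0, 0.8]
finger_gap: 0.444
```

```bash
python3 -c "
from h import *
s=cam('scene','s14');crop(s,270,100,390,310,4,'s14c',.6)
go([.546,.0075,.115],-76.1)
"
```

```text
t 15.93 xyz [ 1.000e-01 -2.000e-01  1.058e+02] twist [-0.01 -0.01  0.52] dist 105.8 0.5
```

View pics/s14c.png

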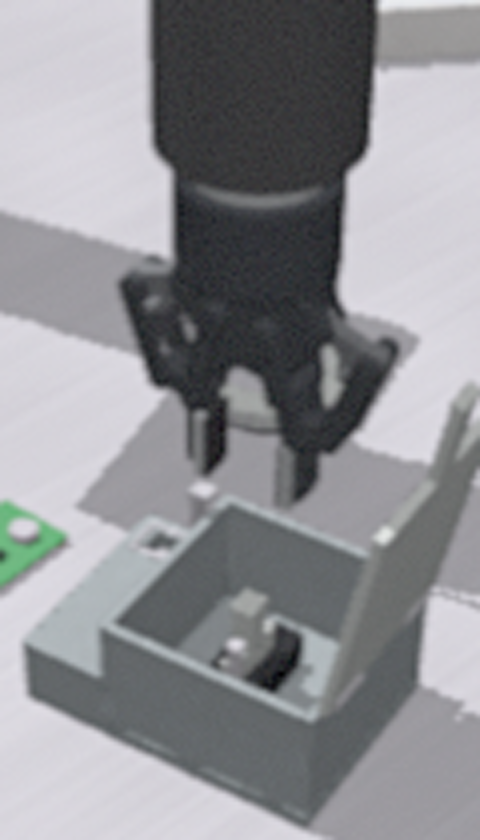

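Request:
carry_out --series '[{"xyz": [0, 0, 15], "twist": [0, 0, 0.5], "hand": 0.32}, {"xyz": [0, 0, 35], "twist": [0, 0, 0.5], "hand": 0.32}, {"xyz": [0, 0, 55], "twist": [0, 0, 0.5], "hand": 0.32}, {"xyz": [0, 0, 60], "twist": [0, 0, 0.5], "hand": 0.32}, {"xyz": [0, 0, 60], "twist": [0, 0, 0.5], "hand": 0.32}]'

```text
time: 16.35
ee_pos: [0.5445, 0.0072, 0.1597]
ee_rot: [179.8, -0.0, -76.1]
force: [0.1, 0.7, 0.7]
finger_gap: 0.318
```

```bash
python3 -c "
from h import *
s=cam('scene','s15');crop(s,290,130,370,290,5,'s15c',.5)
go([.546,.0075,.115],-76.1)
"
```

```text
t 16.4 xyz [ 0.  -0.8 46. ] twist [ 0.05 -0.02 -0.04] dist 46.0 0.1
```

View pics/s15c.png

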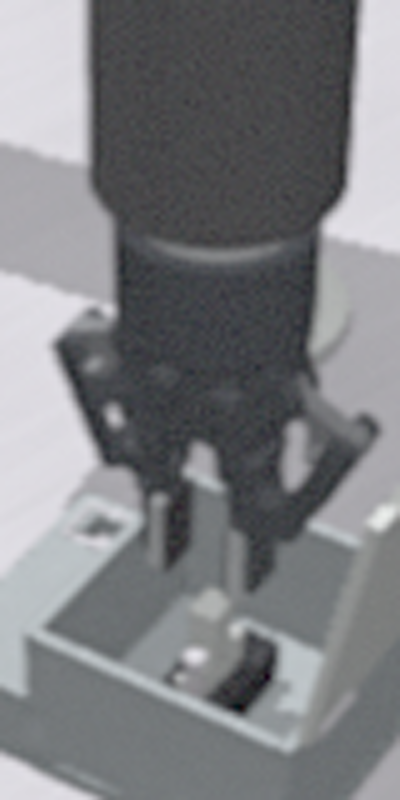

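```bash
python3 -c "
from h import *
s=cam('scene');c,R,q=pose()
for h in(-.02,0,.02,.04):
  for w in(.05,.06,.07):
    print(h,w,((proj(s,[c+R.apply([0,w,h]),c+R.apply([0,-w,h])])-(290,130)+.4)*5).round().tolist())
"
```

```text
-0.02 0.05 [[107.0, 345.0], [336.0, 435.0]]
-0.02 0.06 [[85.0, 336.0], [360.0, 444.0]]
-0.02 0.07 [[63.0, 327.0], [384.0, 454.0]]
0 0.05 [[107.0, 386.0], [333.0, 477.0]]
0 0.06 [[86.0, 377.0], [357.0, 487.0]]
0 0.07 [[65.0, 369.0], [381.0, 496.0]]
0.02 0.05 [[108.0, 426.0], [330.0, 518.0]]
0.02 0.06 [[87.0, 418.0], [354.0, 527.0]]
0.02 0.07 [[66.0, 409.0], [377.0, 537.0]]
0.04 0.05 [[108.0, 466.0], [328.0, 558.0]]
0.04 0.06 [[87.0, 457.0], [351.0, 567.0]]
0.04 0.07 [[67.0, 448.0], [374.0, 577.0]]
```

Request:
carry_out --series '[{"xyz": [0, -1, 12], "twist": [0, 0, 0], "hand": 0.32}, {"xyz": [0, -1, 24], "twist": [0, 0, 0], "hand": 0.32}, {"xyz": [0, -1, 36], "twist": [0, 0, 0], "hand": 0.32}, {"xyz": [0, -1, 44], "twist": [0, 0, 0], "hand": 0.32}, {"xyz": [0, -1, 44], "twist": [0, 0, 0], "hand": 0.32}]'

```text
time: 16.87
ee_pos: [0.5458, 0.0076, 0.1165]
ee_rot: [180.0, -0.0, -76.2]
force: [-0.6, -0.8, -0.6]
finger_gap: 0.322
```

```bash
python3 -c "
from h import *
s=cam('scene','s16');crop(s,290,130,390,290,5,'s16c',.5)
go([.546,.0075,.115],-76.1);print(sense()['force'])
"
```

```text
t 16.92 xyz [0.1 0.2 2.2] twist [ 0.01 -0.01 -0.09] dist 2.2 0.1
[ 0.64624896 -0.62889049  0.60295278]
```

View pics/s16c.png

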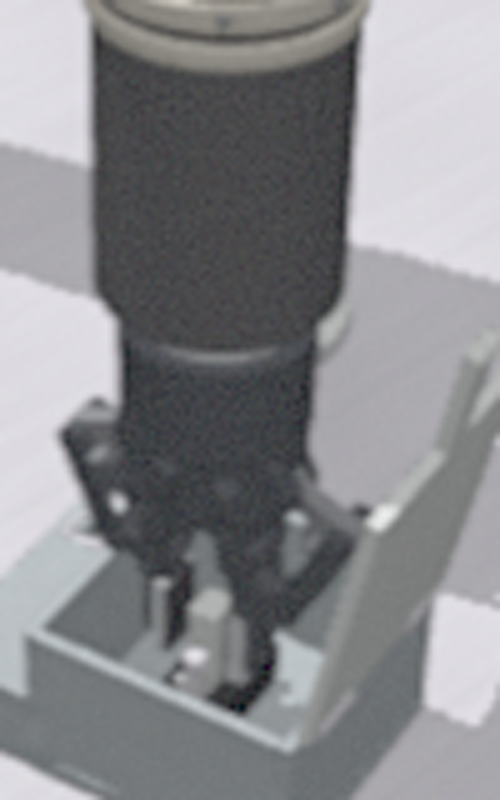

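Request:
carry_out --series '[{"xyz": [0, 0, 0], "twist": [0, 0, 0], "hand": 0.2}, {"xyz": [0, 0, 0], "twist": [0, 0, 0], "hand": 0.1}, {"xyz": [0, 0, 0], "twist": [0, 0, 0], "hand": 0}, {"xyz": [0, 0, 0], "twist": [0, 0, 0], "hand": 0}, {"xyz": [0, 0, 0], "twist": [0, 0, 0], "hand": 0}]' --grip_force 60

```text
time: 17.33
ee_pos: [0.5466, 0.0078, 0.1179]
ee_rot: [-179.9, -0.0, -76.2]
force: [-1.2, 0.6, 6.1]
finger_gap: 0.126
```

```bash
python3 -c "
from h import *
c,R,q=pose();print(c,q['ee_rot'],q['force'],q['finger_gap'],q['joint_positions'])"
```

```text
[0.54663248 0.00781779 0.11790147] [-1.79895306e+02 -5.01017667e-03 -7.61890865e+01] [-1.16129747  0.56913312  6.06154886] 0.12609566472677516 [ 2.13690618e+01  1.97479168e+01 -2.86151598e+01  2.82586942e-02
 -4.15338016e+01 -7.57928032e+00]
```

Request:
carry_out --series '[{"xyz": [0, 0, -10], "twist": [0, 0, 0], "hand": 0}, {"xyz": [0, 0, -25], "twist": [0, 0, 0], "hand": 0}, {"xyz": [0, 0, -50], "twist": [0, 0, 0], "hand": 0}, {"xyz": [0, 0, -85], "twist": [0, 0, 0], "hand": 0}, {"xyz": [0, 0, -120], "twist": [0, 0, 0], "hand": 0}]'

```text
time: 17.75
ee_pos: [0.5451, 0.0074, 0.2382]
ee_rot: [179.9, -0.0, -76.2]
force: [0.7, 0.1, -0.6]
finger_gap: 0.128
```

Request:
carry_out --series '[{"xyz": [0, 0, -25], "twist": [0, 0, 0], "hand": 0}, {"xyz": [0, 0, -25], "twist": [0, 0, 0], "hand": 0}]'

```text
time: 17.92
ee_pos: [0.5481, 0.008, 0.2686]
ee_rot: [-179.5, -0.0, -76.2]
force: [0.5, 0.2, 0.8]
finger_gap: 0.123
```

```bash
python3 -c "
from h import *
np.set_printoptions(precision=4,suppress=True)
s=cam('scene','s17');crop(s,290,100,390,290,4,'s17c',.5)
s=cam('scene','s17b')
c,R,q=pose();print(c,q['ee_rot'],q['force'],q['finger_gap'])
im=cv2.imread('pics/top0.png');
L=np.array([(70,225),(208,248)])/4-.375+(120,215)
t=cam('top');P=plane(t,L,.17);print(P,P.mean(0)); e=P[0]-P[1];print('len',np.linalg.norm(e),'yaw',np.arctan2(-e[0],e[1]))
Lt=L.mean(0);print(tri(t,[Lt],s,[(370+142/4-.375,110+152/4-.375)]))
print('foot',plane(t,[(183.35,263.9)],.014))
cv2.imwrite('pics/lt10.png',cv2.resize(im[230:290,130:210],None,fx=9,fy=9,interpolation=cv2.INTER_CUBIC))
"
```

```text
[0.5461 0.0078 0.2636] [-179.8301    0.0378  -76.2219] [-0.3386  0.7497 -1.3947] 0.12463117796451723
[[0.4986 0.3235 0.17  ]
 [0.488  0.2552 0.17  ]] [0.4933 0.2894 0.17  ]
len 0.0691707715173525 yaw -0.15350835105173583
[[0.4918 0.2874 0.1703 0.0043]]
foot [[0.5316 0.279  0.014 ]]
```

View pics/s17c.png

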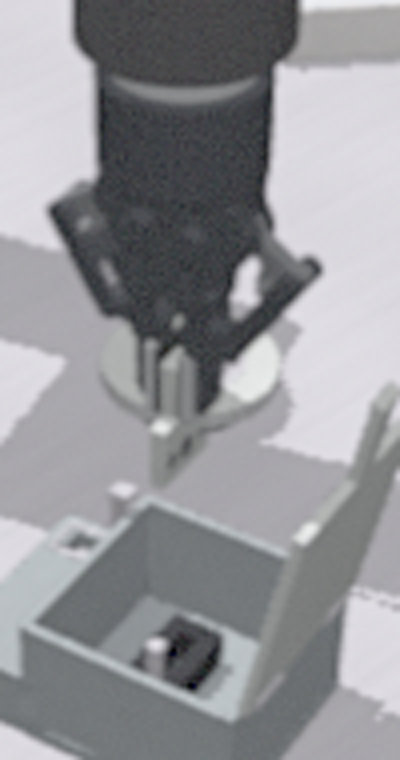

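View pics/lt10.png

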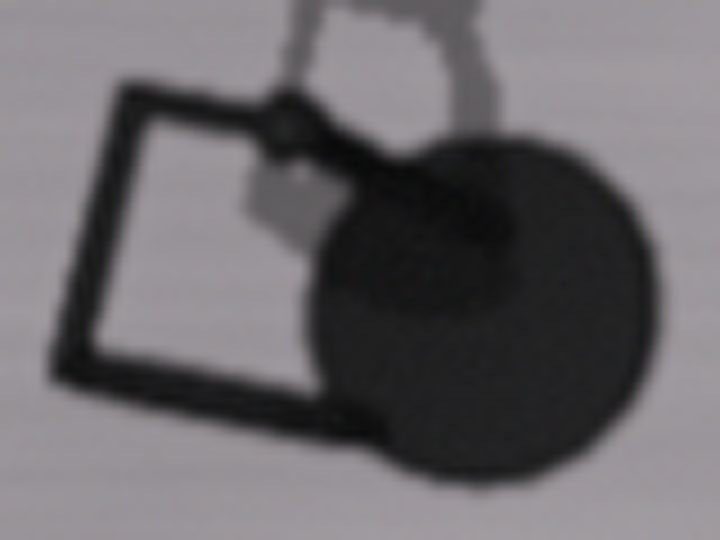

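```bash
python3 -c "
from h import *
np.set_printoptions(precision=4,suppress=True)
im=cv2.cvtColor(cv2.imread('pics/top0.png'),6).astype(float);t=cam('top')
w=np.clip(120-im,0,None)
def col(c,r0,r1): r=np.arange(r0,r1);a=w[r0:r1,c];return (a*r).sum()/a.sum()
A=[(c,col(c,265,281)) for c in range(141,164)]
P=plane(t,A,.17);print(np.round([a[1] for a in A],1));f=np.polyfit(P[:,1],P[:,0],1);print('front bar yaw',-np.arctan(f[0]))
B=[((w[r,134:150]*np.arange(134,150)).sum()/w[r,134:150].sum(),r) for r in range(244,266)]
Q=plane(t,B,.17);g=np.polyfit(Q[:,0],Q[:,1],1);print('arm yaw',np.arctan(g[0]))
print(np.polyval(f,.2875),P[[0,-1]],Q[[0,-1]])
"
```

```text
[271.1 271.5 271.6 271.9 272.1 272.3 272.5 272.6 272.9 273.1 273.3 273.5
 273.7 273.9 274.1 274.3 274.5 274.7 274.9 275.1 275.3 275.6 275.3]
front bar yaw -0.18593108677546166
arm yaw -0.18338961914012064
0.4925918980381222 [[0.4982 0.3159 0.17  ]
 [0.4904 0.2722 0.17  ]] [[0.5512 0.3141 0.17  ]
 [0.51   0.3221 0.17  ]]
```

```bash
python3 -c "
from h import *
go([.425,.2,.262],-100.6)"
```

```text
t 18.12 xyz [-215.6   71.    -0.5] twist [7.000e-02 1.000e-02 2.437e+01] dist 226.9 24.4
```

Request:
carry_out --series '[{"xyz": [-40, 13, -1], "twist": [0, 0, 5], "hand": 0}, {"xyz": [-80, 26, -1], "twist": [0, 0, 10], "hand": 0}, {"xyz": [-118, 39, -1], "twist": [0, 0, 15], "hand": 0}, {"xyz": [-156, 51, -1], "twist": [0, 0, 20], "hand": 0}, {"xyz": [-185, 61, -1], "twist": [0, 0, 24.4], "hand": 0}]'

```text
time: 18.53
ee_pos: [0.4407, 0.174, 0.2617]
ee_rot: [179.9, -0.1, -100.9]
force: [0.6, -0.1, -0.6]
finger_gap: 0.129
```

```bash
python3 -c "
from h import *
go([.425,.25,.262],-100.6)"
```

```text
t 18.53 xyz [-71.7  29.7  -0.4] twist [ 0.09 -0.1  -0.27] dist 77.6 0.3
```

Request:
carry_out --series '[{"xyz": [-25, 14, -1], "twist": [0, 0, 0], "hand": 0}, {"xyz": [-50, 24, -1], "twist": [0, 0, 0], "hand": 0}, {"xyz": [-70, 29, -1], "twist": [0, 0, 0], "hand": 0}, {"xyz": [-72, 30, -1], "twist": [0, 0, 0], "hand": 0}, {"xyz": [-72, 30, -1], "twist": [0, 0, 0], "hand": 0}]'

```text
time: 18.95
ee_pos: [0.4257, 0.2498, 0.2625]
ee_rot: [179.9, -0.1, -100.5]
force: [0.4, -0.6, -0.6]
finger_gap: 0.127
```

```bash
python3 -c "
from h import *
go([.4335,.2985,.2609],-100.6)"
```

```text
t 18.95 xyz [-49.3   1.2   1.5] twist [ 0.08 -0.14  0.09] dist 49.3 0.2
```

Request:
carry_out --series '[{"xyz": [-15, 0, 0], "twist": [0, 0, 0], "hand": 0}, {"xyz": [-30, 1, 1], "twist": [0, 0, 0], "hand": 0}, {"xyz": [-42, 1, 1], "twist": [0, 0, 0], "hand": 0}, {"xyz": [-49, 1, 1], "twist": [0, 0, 0], "hand": 0}, {"xyz": [-49, 1, 1], "twist": [0, 0, 0], "hand": 0}]'

```text
time: 19.37
ee_pos: [0.4349, 0.2986, 0.2624]
ee_rot: [180.0, -0.0, -100.6]
force: [0.1, -0.0, 0.6]
finger_gap: 0.127
```

Request:
carry_out --series '[{"xyz": [0, 0, 0], "twist": [0, 0, 0], "hand": 0}, {"xyz": [0, 0, 0], "twist": [0, 0, 0], "hand": 0}, {"xyz": [0, 0, 0], "twist": [0, 0, 0], "hand": 0}]'

```text
time: 19.62
ee_pos: [0.4344, 0.2969, 0.2629]
ee_rot: [180.0, -0.0, -100.6]
force: [0.7, -0.1, -0.8]
finger_gap: 0.125
```

```bash
python3 -c "
from h import *
np.set_printoptions(precision=4,suppress=True)
s=cam('scene','s20');crop(s,340,60,450,240,4,'s20c',.5)
t=cam('top','t20')
go([.4335,.2985,.2609],-100.6);print(pose()[0],sense()['ee_rot'],sense()['force'])
for n,P in(('face',[.4335,.2985,.17]),('lens',[.4925,.2875,.17])): print(n,((proj(s,[P])-(340,60)+.375)*4))"
```

```text
t 19.72 xyz [-1.3  1.2  2.1] twist [-0.    0.01 -0.03] dist 2.8 0.0
[0.4344 0.297  0.263 ] [-179.9987    0.0128 -100.6346] [-0.1044  0.1129 -1.4745]
face [[199.1333 305.0955]]
lens [[266.7907 351.9174]]
```

View pics/s20c.png

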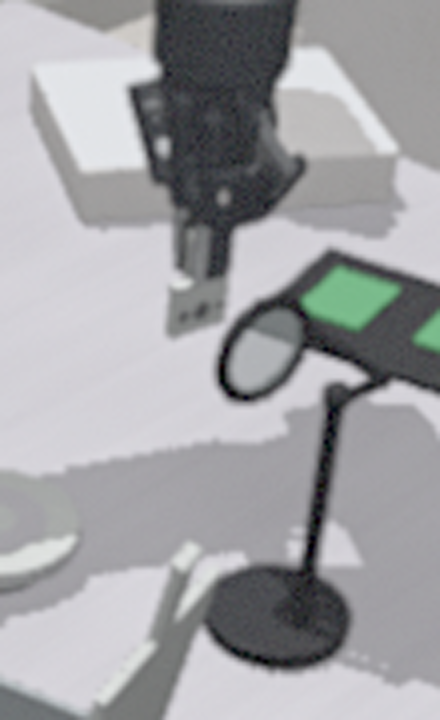

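View pics/t20.png

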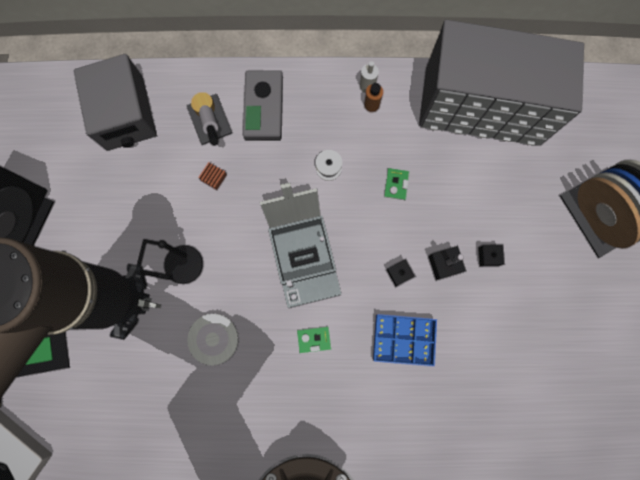

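View pics/s20.png

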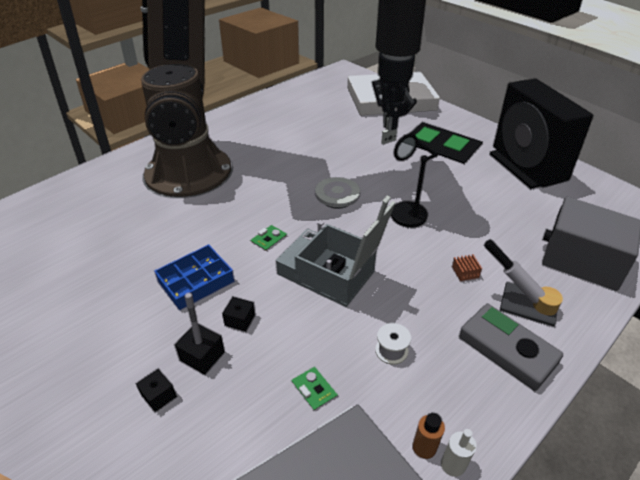

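Request:
carry_out --series '[{"xyz": [-1, 1, 2], "twist": [0, 0, 0], "hand": 0}, {"xyz": [-1, 1, 2], "twist": [0, 0, 0], "hand": 0}, {"xyz": [-1, 1, 2], "twist": [0, 0, 0], "hand": 0}, {"xyz": [-1, 1, 2], "twist": [0, 0, 0], "hand": 0}, {"xyz": [-1, 1, 2], "twist": [0, 0, 0], "hand": 0}]'

```text
time: 20.13
ee_pos: [0.4337, 0.2986, 0.2609]
ee_rot: [-180.0, 0.0, -100.6]
force: [-1.1, -0.2, -0.4]
finger_gap: 0.127
```

```bash
python3 -c "
from h import *
np.set_printoptions(precision=4,suppress=True)
s=cam('scene','s21');crop(s,370,105,425,160,10,'s21c',.5)
print(pose()[0],sense()['force'],sense()['finger_gap'])
c=np.array([.4335,.2985,.17]);u=np.array([np.cos(-.185),np.sin(-.185),0]);v=np.array([-u[1],u[0],0]);z=np.array([0,0,1])
P=[c+.004*u+a*v+b*z for a,b in((.02,.017),(-.02,.017),(-.02,-.017),(.02,-.017))]
print(((proj(s,P)-(370,105)+.45)*10).round())"
```

```text
[0.4337 0.2986 0.2609] [ 0.5723  0.1438 -0.036 ] 0.13177160828640827
[[284. 233.]
 [147. 279.]
 [135. 409.]
 [270. 362.]]
```

View pics/s21c.png

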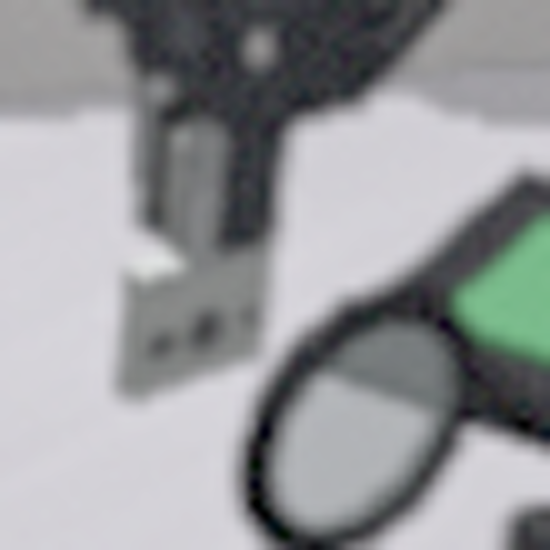

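```bash
python3 -c "
from bench import finish_job
print(finish_job())"
```

```text
the job is handed in; nothing more can be done
None
```

The job is handed in at about 20 s of the 72 s allowed. All the task steps were carried out, and nothing in my last checks failed. `finish_job` gives no verdict, so the scoring is unconfirmed.

- **Button:** I pressed it with the stylus to its stop; the reaction peaked at about 24 N. The flap sprang to about 0.2 rad.
- **Stylus:** it is back in the holder hole and stands upright in the later pictures.
- **Flap:** I swung it up by the tab and let go at about 1.8 rad. It still leans back in the last full pictures.
- **Plate:** I drew it out by the stem and hold it at 60 N grip force, stem up and still, 60 mm in front of the lens. I estimate its face centre at (0.4335, 0.2985, 0.170) m.
- **Lens and clearance:** I measured the lens centre at about (0.4925, 0.2875, 0.17) m with a yaw of -0.185 rad. The wrist force reads near zero, and the picture shows clear space to the loupe.
- **Bystanders:** they look unmoved.

Two measurements disagreed slightly:
- **Camera against calculation:** in the scene camera, both the plate and the lens sit 1 to 2 pixels (2–3 mm) left of where I calculated. The shift is about the same for both, so the gap between them holds.
- **Camera against camera:** the two cameras disagreed on the lens centre by about 4 mm, against the 15 mm tolerance.

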